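Take up the end float of a plan-printer feed roller

TASK

The feed roller of this plan-printer unit walks sideways: feel its end float by gently pulling the green knob out until the shaft stops, then pushing it in until it stops. Take from the stand the fork spacer that fits this float with less than 4 mm to spare and, without forcing, stand it astride the shaft between side plate and steel collar, feet down on the base. Check by pulling the knob out to its stop and pushing it fully in once more, then let go, and leave the other spacers in the stand and all else alone.

Things in the scene. Friction and masses are not known exactly. Their poses are not given: they have to be found in the camera images.
- roller_unit: Feed-roller unit of a plan printer, immovable; steel base 100 x 212 x 6 mm. Origin: centre of its underside; y axis along the shaft (+y to the gear housing, -y to the green knob), z up; offsets below are in this frame, mm. Shaft axis x = 0, z = 45. An aluminium paper guide, top z = 53, stands at x = 35 to 51, y = -56 to 40.
- feed_shaft: 12 mm steel shaft with black roller (34 mm), steel collar (26 mm, 10 thick) and knob. Only slides along y, ~2 N friction, stays put. Pulled out (-y), the collar (then y -85 to -75) stops on the side plate. Pushed in, it stops on a hidden worn pad: end float 5.5 to 11.5 mm, to be felt; it is then the gap from plate to collar. Press stops 5 to 15 N. Origin: the unit's, shifted as the shaft slides.
- knob_centre (a point): Centre of the ribbed green knob on the shaft's end, on the shaft axis. Knob 30 mm diameter, 30 mm long along y; grip it from above across its diameter. At y = -150 with the shaft pulled out, moves with the shaft; 45 mm of bare shaft then lie between it and the side plate.
- side_plate: Upright steel side plate on the unit's base, 72 mm wide, 5 mm thick, top at z = 62. Inner face (towards the roller) at y = -85, outer face at y = -90 with a 25 mm brass bush round the shaft. Origin and axes are the roller unit's. More than 25 N on it does damage.
- gear_housing: Closed grey gear housing with drive motor on the unit's base, y = 52 to 142, 86 mm wide, top at z = 86. The hidden thrust pad in it is the shaft's inner stop; more than 25 N on it does damage. Origin and axes are the roller unit's.
- spacer_stand: Black stand for the spacers, 164 x 40 mm, immovable. Origin: centre of its underside; x along it, z up. A groove 9.6 mm wide (floor z = 6, rails' top z = 24) runs along x; the spacers stand in it upright at x = -50, 0, 50 in any order, forks down, widths along x.
- spacer_yellow: Yellow plastic fork spacer, 4 mm thick (its y), 25 g. Fork 36 mm wide (its x): two legs about a slot 15 mm wide, 47 mm high, open below, mouth flared to 23 mm; on top a grip block 24 mm wide (x), 12 mm thick (y), 60 to 88 mm above the feet. Origin: between the feet, at their underside. Feet at z = 6 mm in the stand; seated, at the unit's z = 6 mm, its x along the unit's x (either way round).
- spacer_blue: Blue plastic fork spacer, 6 mm thick (its y), 25 g. Fork 36 mm wide (its x): two legs about a slot 15 mm wide, 47 mm high, open below, mouth flared to 23 mm; on top a grip block 24 mm wide (x), 12 mm thick (y), 60 to 88 mm above the feet. Origin: between the feet, at their underside. Feet at z = 6 mm in the stand; seated, at the unit's z = 6 mm, its x along the unit's x (either way round).
- spacer_red: Red plastic fork spacer, 8 mm thick (its y), 25 g. Fork 36 mm wide (its x): two legs about a slot 15 mm wide, 47 mm high, open below, mouth flared to 23 mm; on top a grip block 24 mm wide (x), 12 mm thick (y), 60 to 88 mm above the feet. Origin: between the feet, at their underside. Feet at z = 6 mm in the stand; seated, at the unit's z = 6 mm, its x along the unit's x (either way round).
- screwdriver: Screwdriver, 170 mm long, lying about; leave it alone. Origin: its underside.
- calculator: Desk calculator, 150 x 105 x 29 mm, lying about; leave it alone. Origin: its underside.
- cup: White cup, 72 mm wide, 83 mm high, lying about; leave it alone. Origin: its underside.
- stapler: Red and black stapler, 34 x 131 x 46 mm, lying about; leave it alone. Origin: its underside.
- eraser: Blue and white eraser, 23 x 52 x 13 mm, lying about; leave it alone. Origin: its underside.
Things that resemble listed ones, but are neither listed nor needed, are in the scene too. Several things have the shape of the spacer_yellow; the one meant has the colours described above.

How it is judged (in metres and radians):
On the way, in this order (a step that is already met when the one before it is completed fails the run):
1. the shaft is pulled out against its outer stop (collar on the side plate, more than 3 N) (contact force between feed_shaft and side_plate above 3 N), for 0.1 s.
2. the shaft is pushed in against its inner stop (more than 3 N) (contact force between feed_shaft and gear_housing above 3 N), for 0.1 s.
3. a spacer stands astride the shaft between side plate and collar, feet on the base (((x of spacer_yellow in the frame of roller_unit between -0.003 and 0.003 m and z of spacer_yellow in the frame of roller_unit between 0.003 and 0.0085 m and y of spacer_yellow in the frame of roller_unit between -0.084 and -0.0725 m and angle between spacer_yellow's own z axis and vertical below 0.15 rad) or (x of spacer_blue in the frame of roller_unit between -0.003 and 0.003 m and z of spacer_blue in the frame of roller_unit between 0.003 and 0.0085 m and y of spacer_blue in the frame of roller_unit between -0.083 and -0.0735 m and angle between spacer_blue's own z axis and vertical below 0.15 rad) or (x of spacer_red in the frame of roller_unit between -0.003 and 0.003 m and z of spacer_red in the frame of roller_unit between 0.003 and 0.0085 m and y of spacer_red in the frame of roller_unit between -0.082 and -0.0745 m and angle between spacer_red's own z axis and vertical below 0.15 rad))), for 0.2 s.
4. the shaft is pulled out again, clamping the spacer between collar and side plate (more than 3 N) (((x of spacer_yellow in the frame of roller_unit between -0.003 and 0.003 m and z of spacer_yellow in the frame of roller_unit between 0.003 and 0.0085 m and y of spacer_yellow in the frame of roller_unit between -0.084 and -0.0725 m and angle between spacer_yellow's own z axis and vertical below 0.15 rad and contact force between feed_shaft and spacer_yellow above 3 N and contact force between spacer_yellow and side_plate above 3 N) or (x of spacer_blue in the frame of roller_unit between -0.003 and 0.003 m and z of spacer_blue in the frame of roller_unit between 0.003 and 0.0085 m and y of spacer_blue in the frame of roller_unit between -0.083 and -0.0735 m and angle between spacer_blue's own z axis and vertical below 0.15 rad and contact force between feed_shaft and spacer_blue above 3 N and contact force between spacer_blue and side_plate above 3 N) or (x of spacer_red in the frame of roller_unit between -0.003 and 0.003 m and z of spacer_red in the frame of roller_unit between 0.003 and 0.0085 m and y of spacer_red in the frame of roller_unit between -0.082 and -0.0745 m and angle between spacer_red's own z axis and vertical below 0.15 rad and contact force between feed_shaft and spacer_red above 3 N and contact force between spacer_red and side_plate above 3 N))), for 0.1 s.
5. the shaft is pushed in against its inner stop again (more than 3 N) and less than 4 mm of float is left beside the spacer (((x of spacer_yellow in the frame of roller_unit between -0.003 and 0.003 m and z of spacer_yellow in the frame of roller_unit between 0.003 and 0.0085 m and y of spacer_yellow in the frame of roller_unit between -0.084 and -0.0725 m and angle between spacer_yellow's own z axis and vertical below 0.15 rad and contact force between feed_shaft and gear_housing above 3 N and y of knob_centre in the frame of roller_unit below -0.142 m) or (x of spacer_blue in the frame of roller_unit between -0.003 and 0.003 m and z of spacer_blue in the frame of roller_unit between 0.003 and 0.0085 m and y of spacer_blue in the frame of roller_unit between -0.083 and -0.0735 m and angle between spacer_blue's own z axis and vertical below 0.15 rad and contact force between feed_shaft and gear_housing above 3 N and y of knob_centre in the frame of roller_unit below -0.14 m) or (x of spacer_red in the frame of roller_unit between -0.003 and 0.003 m and z of spacer_red in the frame of roller_unit between 0.003 and 0.0085 m and y of spacer_red in the frame of roller_unit between -0.082 and -0.0745 m and angle between spacer_red's own z axis and vertical below 0.15 rad and contact force between feed_shaft and gear_housing above 3 N and y of knob_centre in the frame of roller_unit below -0.138 m))), for 0.1 s.
At the end, for the whole second after the job is handed in: One spacer stands on the base astride the shaft between side plate and collar (within 3 mm, upright, at rest); the gap it stands in is less than 4 mm wider than itself; the other spacers are within 20 mm of their start (((x of spacer_yellow in the frame of roller_unit between -0.003 and 0.003 m and z of spacer_yellow in the frame of roller_unit between 0.003 and 0.0085 m and y of spacer_yellow in the frame of roller_unit between -0.084 and -0.0725 m and angle between spacer_yellow's own z axis and vertical below 0.15 rad and y of knob_centre in the frame of roller_unit below -0.142 m and linear speed of spacer_yellow below 0.01 m/s and distance of each of spacer_blue, spacer_red from where it was at the start of the episode below 0.02 m) or (x of spacer_blue in the frame of roller_unit between -0.003 and 0.003 m and z of spacer_blue in the frame of roller_unit between 0.003 and 0.0085 m and y of spacer_blue in the frame of roller_unit between -0.083 and -0.0735 m and angle between spacer_blue's own z axis and vertical below 0.15 rad and y of knob_centre in the frame of roller_unit below -0.14 m and linear speed of spacer_blue below 0.01 m/s and distance of each of spacer_yellow, spacer_red from where it was at the start of the episode below 0.02 m) or (x of spacer_red in the frame of roller_unit between -0.003 and 0.003 m and z of spacer_red in the frame of roller_unit between 0.003 and 0.0085 m and y of spacer_red in the frame of roller_unit between -0.082 and -0.0745 m and angle between spacer_red's own z axis and vertical below 0.15 rad and y of knob_centre in the frame of roller_unit below -0.138 m and linear speed of spacer_red below 0.01 m/s and distance of each of spacer_yellow, spacer_blue from where it was at the start of the episode below 0.02 m))); the robot touches nothing.
It fails at once if more than 25 N on the side plate or against the stop in the gear housing (contact force between any of side_plate, gear_housing and anything else above 25 N).
It fails at once if a spacer is forced against the shaft or collar with more than 25 N (contact force between any of spacer_yellow, spacer_blue, spacer_red and feed_shaft above 25 N).
It fails at once if a bystander is moved by more than 30 mm (distance of any of screwdriver, calculator, cup, stapler, eraser from where it was at the start of the episode above 0.03 m).
It also fails if it takes over 64 s, if anything falls off the work surface, if the arm or the gripper's body presses on something with over 40 N, if the wrist force passes 120 N, or if a joint passes its speed limit or range.

ROBOT

A 7-joint arm with a two-finger parallel gripper is mounted at the origin on a cart in front of the work surface, level with it; the furniture and walls round the work are solid. World frame = base frame: x ahead of the robot, y to its left, z up, the work surface at z = 0. Lengths are in mm, angles in rad, forces in N, time in s.
With the tool pointing down it reaches from about 400 to 875 mm from the base axis. Payload 4.4 kg.
Tool frame: the origin (TCP) lies at the very end of the fingers, on their centre line; the grasp point (between the pads) lies 19 mm behind it; z points along the fingers, y is the line along which they close (so a half turn about z gives the same grasp; the last joint's range is limited). The gripper opens to 85 mm and grips with 20 to 120 N. Pads are 22 mm wide; open, the fingers measure 114 mm over their backs; the gripper's body (76 mm by 85 mm) begins 54 mm behind the grasp point. The pads swing forward as they close: fully open they stand 13 mm farther back than shut.
Start: joints at [-1.288, 0.628, 0.038, 1.517, -0.027, 0.996, -0.02], TCP at [222.128, 610.882, 231.313] pointing down, gripper open.
Joint ranges: [-3.06, 3.06], [-0.37, 2.12], [-1.25, 1.32], [0.18, 2.47], [-1.1, 4.24], [0.23, 1.98], [-2.94, 2.94]. Speed limits (rad/s): [2.57, 2.57, 3.14, 3.14, 3.14, 3.14, 3.14].

INTERFACE

Orientations are given as [roll, pitch, yaw] about the fixed x, y, z axes, in that order (R = Rz(yaw) Ry(pitch) Rx(roll)).
In Python, from cell import monitor, viewer, workorder gives the robot as it stands.
- The arm moves only by the tool arm_command, never from a script. Its argument "series" is one flat list of numbers, 5 for each row, row after row: the opening in per cent of the stroke, from 0 (shut) to 100 (fully open), then the shift along the tool's x, y, z in cm, then the turn about the tool's z in degrees. In form: [claw, x, y, z, roll, claw, x, y, z, roll, ...]. A call has exactly 5 rows; each row is the pose to reach, as a shift and turn from the pose commanded when the call began, along the tool's axes at that moment; what a row does not reach only later rows make up. A row lasts 1/12 s, in which the tool goes at most 41.7 mm and 7.16 degrees, less where a joint would pass 70% of its speed; a pose out of reach is approached as far as the arm can. A call with a gripper value outside its range is refused whole. The fingers move at their own pace and stop on an object; the grip force is fixed at half the most. Time passes only in rows, so rows that repeat a pose let the fingers close, or fill a call up. It gives the time, the measured TCP pose, the force, the opening and the grip force at its end, in the units of the state.
- monitor.read_state(): the state, without advancing time (a new reading comes with each control period).
- viewer.get_image(name): name is "side" or "top" or "wrist"; returns (picture, depth): 420x560x3 uint8, red, green, blue; 420x560 float32, mm along the optical axis (not along the pixel's ray), 0 where there is no reading.
- viewer.camera_model(name): a dict with "mtx" (3x3 intrinsics, pixels), "dist_coeffs" ([k1, k2, p1, p2, k3] as OpenCV has them; the pictures are not rectified), "R" (3x3) and "t" (3): a world point X has camera coordinates R X + t. Camera axes: x right, y down, z forward; pixel columns grow to the right and rows downward; lengths in mm; the calibration is good to about 2 mm. A picture is of the moment at which its call begins: read the wrist's pose just before it. camera_model takes no time and is no camera call; for the wrist camera it gives the pose at the moment of the call.
- workorder.finish_job(): hands the job in; it is judged then, once.
The state is a dict: "clock": time; "qpos": joint angles; "qd": joint speeds; "tau": joint torques, N m; "eef_pos": TCP position; "tool_rot": TCP orientation; "force": force on the tool from outside, world axes, zero at the start; "torque": the same for the moment, N m; "width": finger opening in mm; "gripper_force": force on a finger pad.
Only numpy, scipy, OpenCV 4.12 (cv2) and the standard library are available. Lean on these libraries where they do the work, as an engineer would, in place of code of your own. Each camera call takes 0.05 s, during which the arm holds its last target. There are 200 camera calls.

## Working session

There is one attempt and no reset: what is moved stays moved. The work goes in short steps, Python scripts to look and compute and a tool call to move; the robot and the scene stay as the last step left them, time stands still between calls to the robot, and variables do not carry over. Pictures are saved under pics/ and viewed, at most 10 in all, crops included, and the job is handed in when it is done.

Besides the shell and the picture viewer there is one more tool, called after "Call:" by a JSON object that holds its "fn" and its "kwargs". arm_command: Moves the arm, as the interface text tells. Its arguments: {"type":"object","properties":{"series":{"type":"array","items":{"type":"number"}}},"required":["series"]}

```bash
mkdir -p pics
cat > h.py <<'E'
import numpy as np, cv2
from cell import monitor, viewer, workorder
def cam(n):
    m=viewer.camera_model(n); im,d=viewer.get_image(n)
    return im,d,{k:np.array(v,float) for k,v in m.items() if k in("mtx","dist_coeffs","R","t")}
def pts(d,m,uv):
    uv=np.array(uv,float).reshape(-1,2)
    n=cv2.undistortPoints(uv.reshape(-1,1,2),m["mtx"],m["dist_coeffs"]).reshape(-1,2)
    z=d[uv[:,1].astype(int),uv[:,0].astype(int)]
    c=np.c_[n*z[:,None],z]
    return (c-m["t"])@m["R"]
def plane(m,uv,z):
    uv=np.array(uv,float).reshape(-1,1,2)
    n=cv2.undistortPoints(uv,m["mtx"],m["dist_coeffs"]).reshape(-1,2)
    r=np.c_[n,np.ones(len(n))]@m["R"]; o=-m["R"].T@m["t"]
    return o+r*((z-o[2])/r[:,2])[:,None]
def save(n,im): cv2.imwrite("pics/"+n+".png",im[...,::-1])
E
python3 - <<'E'
from h import *
for n in("top","side"):
    im,d,m=cam(n); save(n+"0",im); np.savez(n+"0.npz",im=im,d=d,**m)
    print(n,-m["R"].T@m["t"],m["R"][2])
print(monitor.read_state())
E
```

```text
top [ 333.32819132    1.85256494 1454.93310854] [ 0.12695245 -0.01065856 -0.99185154]
side [ 177.53360763 -791.43305448  765.79125019] [ 0.2773727   0.72635026 -0.62887176]
{'clock': 0.1, 'qpos': array([-1.28780772,  0.62932009,  0.03843914,  1.51825146, -0.0270057 ,
        0.99630754, -0.01998189]), 'qd': array([-4.79901338e-06, -3.07829340e-04,  7.61084475e-05, -3.13995986e-03,
       -4.33738142e-04,  7.24908612e-04, -2.96822796e-04]), 'tau': array([ 3.04136265e-03, -5.64525676e+01,  1.23065326e+00, -1.93973154e+01,
        1.13213510e-02,  5.40146735e-03,  1.44740518e-06]), 'eef_pos': array([221.91871241, 610.34676094, 230.44316856]), 'tool_rot': array([-3.13982403e+00,  1.31179775e-05,  2.79282398e+00]), 'force': array([-0.68158376,  0.61777088, -0.08163864]), 'torque': array([-0.02420426,  0.00928949, -0.01139648]), 'gripper_force': 0.0, 'width': 85.18196456229249}
```

View pics/top0.png

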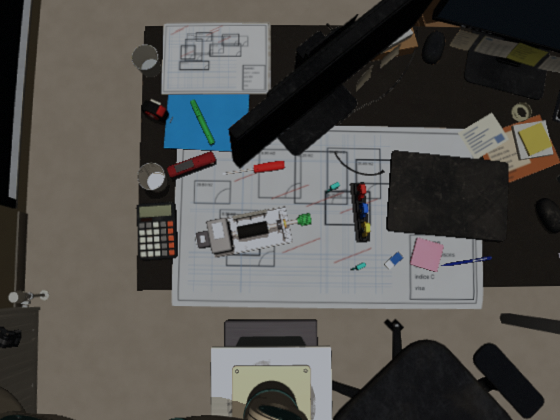

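View pics/side0.png

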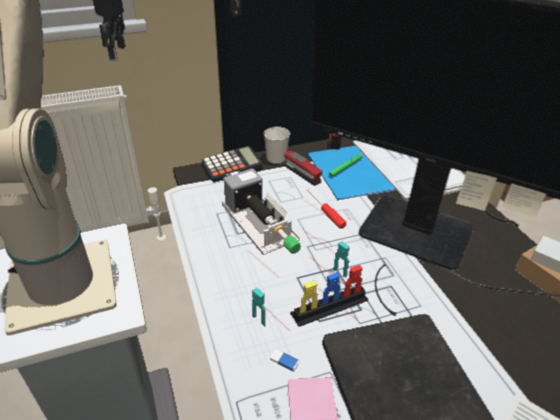

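The top view shows the unit at about (250,230), its green knob at (304,219), and the stand at (361,212) with red, blue and yellow from far to near. The side view shows the knob at (292,243) and the spacers at (310,296), (332,290) and (354,281). The teal decoys lie or stand nearby.

```bash
cat > m.py <<'E'
from h import *
def comp(mask,roi):
    k=np.zeros(mask.shape,np.uint8);x0,y0,x1,y1=roi;k[y0:y1,x0:x1]=mask[y0:y1,x0:x1]
    v,u=np.nonzero(k); return np.c_[u,v]
E
python3 - <<'E'
from m import *
R={"top":dict(knob=(293,208,316,230),red=(350,178,375,200),blue=(350,195,375,218),yel=(350,212,375,232),stand=(345,175,380,250),hous=(190,200,320,260)),
"side":dict(knob=(280,232,304,254),red=(342,262,368,302),blue=(322,270,345,308),yel=(298,278,322,316))}
for n in R:
    z=np.load(n+"0.npz");im,d=z["im"],z["d"];m=z
    hsv=cv2.cvtColor(im,cv2.COLOR_RGB2HSV);h,s,v=[hsv[...,i].astype(int) for i in range(3)]
    M=dict(knob=(h>45)&(h<75)&(s>120),red=((h<8)|(h>172))&(s>150)&(v>60),blue=(h>105)&(h<125)&(s>150),yel=(h>18)&(h<32)&(s>140)&(v>60))
    for k in M:
        uv=comp(M[k],R[n][k]); P=pts(d,m,uv); 
        print(n,k,len(uv),uv.mean(0).round(1),"med",np.median(P,0).round(1),"min",P.min(0).round(1),"max",P.max(0).round(1))
        if k!="knob":
            Q=P[P[:,2]>70]; 
            if len(Q): print("   top part",len(Q),Q.mean(0).round(1),Q.min(0).round(1),Q.max(0).round(1))
    if n=="top":
        # stand by height 15..30 dark ; unit housing top
        v_,u_=np.mgrid[175:262,190:382]; uv=np.c_[u_.ravel(),v_.ravel()]; P=pts(d,m,uv)
        a=(P[:,2]>10)&(P[:,2]<30)&(uv[:,0]>340); r=cv2.minAreaRect(P[a][:,:2].astype(np.float32)); print("stand",r,a.sum())
        a=(P[:,2]>76)&(P[:,2]<100)&(uv[:,0]<300); print("house",cv2.minAreaRect(P[a][:,:2].astype(np.float32)),a.sum())
        a=(P[:,2]>2)&(uv[:,0]<297)&(P[:,2]<75); print("unit",cv2.minAreaRect(P[a][:,:2].astype(np.float32)),a.sum())
        cv2.imwrite("pics/topcrop.png",cv2.resize(im[170:270,185:385],None,fx=4,fy=4,interpolation=cv2.INTER_CUBIC)[...,::-1])
E
```

```text
top knob 123 [304.1 219.1] med [480.7 -88.4  56.7] min [ 468.  -104.2   48.4] max [494.7 -72.4  65.5]
top red 60 [362.4 189.6] med [ 553.6 -238.2   91. ] min [ 537.2 -250.2   10.3] max [ 580.5 -230.3  100.1]
   top part 47 [ 554.6 -237.3   92.6] [ 541.9 -243.7   83.5] [ 567.4 -230.3  100.1]
top blue 96 [363.2 209.4] med [ 502.7 -240.2   83.8] min [ 486.4 -258.4    1.8] max [ 529.5 -234.5   99. ]
   top part 56 [ 503.7 -240.4   90.4] [ 492.3 -247.4   74.7] [ 514.7 -234.5   99. ]
top yel 54 [366.5 226.7] med [ 456.1 -245.1   92.4] min [ 445.3 -259.3    4.3] max [ 477.4 -239.2   99.4]
   top part 49 [ 455.5 -244.8   91.3] [ 445.3 -251.    72.6] [ 466.5 -239.2   99.4]
stand ((491.1883850097656, -250.00930786132812), (225.37379455566406, 75.20443725585938), 3.2880096435546875) 308
house ((436.3020935058594, 139.08389282226562), (86.33978271484375, 75.92908477783203), 9.648249626159668) 725
unit ((491.5167236328125, 73.51779174804688), (288.5130310058594, 233.59402465820312), 89.68592834472656) 4365
side knob 165 [291.4 243.8] med [479.1 -99.2  56.2] min [ 177.5 -791.4   37.8] max [493.2 -72.  765.8]
side red 296 [353.2 280.7] med [ 551.1 -242.9   61.2] min [ 177.5 -791.4   12. ] max [ 580.5 -232.6  765.8]
   top part 118 [ 549.5 -247.7   91.5] [ 177.5 -791.4   70.3] [ 565.4 -234.7  765.8]
side blue 280 [331.7 287.8] med [ 503.  -246.5   62.2] min [ 177.5 -791.4   15.8] max [ 525.4 -239.3  765.8]
   top part 121 [ 500.7 -251.7   91.7] [ 177.5 -791.4   70.7] [ 516.3 -239.3  765.8]
side yel 264 [309.  296.4] med [ 453.8 -250.    60.7] min [ 177.5 -791.4   12.9] max [ 478.2 -241.2  765.8]
   top part 114 [ 448.8 -261.2   97.2] [ 177.5 -791.4   70. ] [ 465.  -244.8  765.8]
```

View pics/topcrop.png

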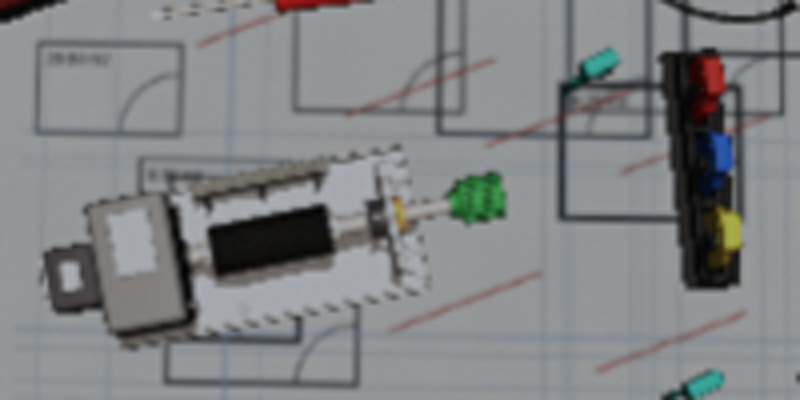

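Run:
```python
from m import *
m=np.load("top0.npz"); v,u=np.mgrid[0:420,0:560]; P=pts(m["d"],m,np.c_[u.ravel(),v.ravel()])
for y in range(-500,300,100):
    a=(abs(P[:,1]-y)<50)&(P[:,2]>110)&(P[:,0]>380)&(P[:,2]<900); Q=P[a]
    if len(Q): i=Q[:,0].argmin(); print(y,Q[i].round(),Q[:,2].min().round())
```

```text
-500 [ 889. -545.  179.] 160.0
-400 [ 922. -351.  357.] 225.0
-300 [ 823. -253.  559.] 169.0
-200 [ 736. -151.  557.] 170.0
-100 [653. -50. 559.] 231.0
0 [568.  49. 556.] 230.0
100 [563.  54. 562.] 232.0
```

Call:
{"fn": "arm_command", "kwargs": {"series": [100, -2.4, -2.8, 0, 0, 100, -4.8, -5.7, 0, 0, 100, -7.3, -8.5, 0, 0, 100, -9.7, -11.4, 0, 0, 100, -12.1, -14.2, 0, 0]}}

```text
clock: 0.52
eef_pos: [287.5, 433.9, 230.9]
tool_rot: [-3.141, -0.0, 2.793]
force: [0.6, 0.1, -0.4]
width: 85.5
gripper_force: 0.0
```

Call:
{"fn": "arm_command", "kwargs": {"series": [100, -2.4, -2.8, 0, 0, 100, -4.8, -5.7, 0, 0, 100, -7.3, -8.5, 0, 0, 100, -9.7, -11.4, 0, 0, 100, -12.1, -14.2, 0, 0]}}

```text
clock: 0.93
eef_pos: [352.5, 259.3, 231.2]
tool_rot: [-3.141, -0.0, 2.793]
force: [0.5, 0.2, -0.5]
width: 85.3
gripper_force: 0.0
```

Call:
{"fn": "arm_command", "kwargs": {"series": [100, -2.4, -2.8, 0, 7, 100, -4.8, -5.7, 0, 14, 100, -7.3, -8.5, 0, 21, 100, -9.7, -11.4, 0, 28, 100, -12.1, -14.2, 0, 30]}}

```text
clock: 1.35
eef_pos: [417.7, 84.6, 231.3]
tool_rot: [-3.141, -0.0, 2.264]
force: [0.3, 0.7, -0.4]
width: 85.4
gripper_force: 0.0
```

Call:
{"fn": "arm_command", "kwargs": {"series": [100, 0, 0, 0, 6, 100, 0, 0, 0, 12, 100, 0, 0, 0, 18, 100, 0, 0, 0, 24, 100, 0, 0, 0, 30]}}

```text
clock: 1.77
eef_pos: [417.4, 86.2, 231.1]
tool_rot: [-3.141, -0.0, 1.74]
force: [-0.4, 0.1, 0.5]
width: 85.5
gripper_force: 0.0
```

```bash
cat >> h.py <<'E'
def to(x,y,z=None,yaw=None):
    "delta to target in tool axes (cm) and roll (deg)"
    s=monitor.read_state();p=s["eef_pos"];w=s["tool_rot"][2];z=p[2] if z is None else z
    d=np.array([x,y,z])-p;c,sn=np.cos(w),np.sin(w)
    r=0 if yaw is None else ((np.degrees(w)-yaw+90)%180-90)
    print("tool dxyz cm",np.round([(c*d[0]+sn*d[1])/10,(sn*d[0]-c*d[1])/10,-d[2]/10],2),"roll",round(r,1),"at",p.round(1),"yaw",round(np.degrees(w),1))
E
python3 - <<'E'
from m import *
im,d,m=cam("wrist"); save("w1",im); np.savez("w1.npz",im=im,d=d,**m)
print(-m["R"].T@m["t"],m["R"][2]); to(482,-88)
E
```

```text
[405.50326243 157.75672145 374.97181371] [ 0.04698391 -0.276703   -0.95980621]
tool dxyz cm [-18.26   3.51  -0.  ] roll 0 at [417.4  86.3 231.1] yaw 99.4
```

View pics/w1.png

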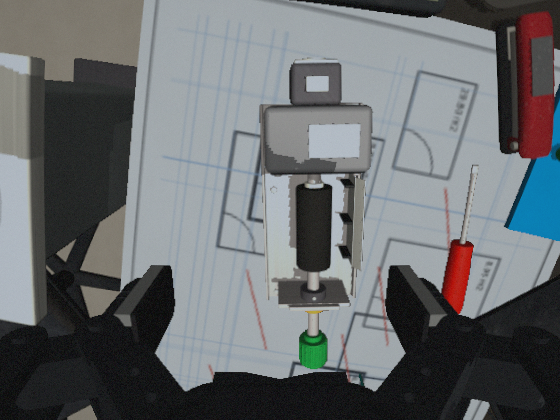

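The wrist view shows the unit nearly straight on: knob (313,350), roller (313,225), collar (313,294), side plate top edge at about row 285–300.

```bash
cat >> m.py <<'E'
def shaft(im,m,roirol,roiknob):
    hsv=cv2.cvtColor(im,cv2.COLOR_RGB2HSV);h,s,v=[hsv[...,i].astype(int) for i in range(3)]
    def mid(mask,roi,z):
        x0,y0,x1,y1=roi;out=[]
        for r in range(y0,y1):
            c=np.nonzero(mask[r,x0:x1])[0]
            if len(c)>3: out.append(plane(m,[[x0+c.min(),r],[x0+c.max()+1,r]],z).mean(0))
        return np.array(out)
    a=mid(v<50,roirol,48); k=mid((h>45)&(h<75)&(s>100),roiknob,48)
    return a,k
E
python3 - <<'E'
from m import *
m=np.load("w1.npz");im=m["im"];d=m["d"]
a,k=shaft(im,m,(290,195,340,255),(290,325,340,375))
print("roller",a.mean(0),np.polyfit(a[:,1],a[:,0],1),"knob",k.mean(0),len(k),k[0],k[-1])
L=np.r_[a[:,:2],k[4:-4,:2]];p=np.polyfit(L[:,1],L[:,0],1);print("axis slope deg",np.degrees(np.arctan(p[0])),p)
# depths down the axis column, and housing top rect
v_,u_=np.mgrid[95:320,255:380];P=pts(d,m,np.c_[u_.ravel(),v_.ravel()])
q=P[abs(P[:,2]-86)<5];print("house",cv2.minAreaRect(q[:,:2].astype(np.float32)),np.median(q[:,2]))
for r in range(270,350,3):
    print(r,pts(d,m,[[313,r],[290,r]]).round(1).tolist())
E
```

```text
roller [456.95566349  49.88762503  48.        ] [-2.06719804e-01  4.67268424e+02] knob [483.93745512 -89.7224996   48.        ] 38 [479.16323221 -66.52496487  48.        ] [ 489.20782089 -113.50876279   48.        ]
axis slope deg -10.952892432804058 [-1.93527198e-01  4.66580836e+02]
house ((440.7989501953125, 131.7802276611328), (86.72593688964844, 54.82564163208008), 11.057150840759277) 87.19992822335271
270 [[462.7, 9.7, 61.8], [447.4, -20.3, 7.5]]
273 [[465.2, 1.6, 51.4], [448.2, -24.6, 6.1]]
276 [[465.9, -1.8, 51.1], [448.6, -27.5, 7.6]]
279 [[466.3, -4.4, 52.4], [449.3, -31.1, 7.7]]
282 [[467.2, -8.3, 51.1], [449.3, -31.9, 13.4]]
285 [[467.6, -10.9, 52.4], [449.1, -32.1, 19.7]]
288 [[468.2, -14.1, 52.6], [449.0, -32.1, 26.5]]
291 [[468.6, -16.4, 54.3], [448.8, -32.1, 32.9]]
294 [[468.3, -17.1, 59.1], [448.6, -32.2, 39.0]]
297 [[468.8, -20.1, 59.6], [448.6, -32.7, 44.1]]
300 [[469.7, -24.1, 58.3], [448.4, -32.4, 50.6]]
303 [[470.7, -28.2, 57.0], [448.2, -32.5, 56.1]]
306 [[470.2, -28.1, 62.8], [448.0, -32.2, 62.1]]
309 [[470.9, -31.7, 62.4], [448.5, -34.9, 63.2]]
312 [[472.5, -37.8, 57.8], [457.6, -76.4, 2.5]]
315 [[474.3, -44.5, 52.6], [458.2, -80.2, 2.8]]
318 [[475.2, -48.4, 52.0], [459.2, -85.2, 1.3]]
321 [[475.8, -51.7, 52.2], [459.7, -88.2, 3.0]]
324 [[476.5, -55.3, 52.2], [460.5, -92.8, 2.2]]
327 [[477.5, -59.5, 51.3], [461.3, -97.3, 1.7]]
330 [[478.0, -62.5, 52.1], [462.0, -100.8, 2.6]]
333 [[478.6, -65.6, 52.8], [462.8, -105.3, 2.2]]
336 [[479.3, -69.3, 52.7], [463.4, -108.9, 3.0]]
339 [[479.2, -70.4, 56.3], [464.4, -114.2, 1.6]]
342 [[480.3, -75.2, 54.7], [465.0, -117.9, 2.3]]
345 [[479.7, -74.7, 60.4], [465.6, -121.4, 3.3]]
348 [[480.3, -77.8, 61.1], [466.5, -126.3, 2.6]]
```

```bash
python3 -c "
from h import *
to(484,-88.5,26,101)"
```

```text
tool dxyz cm [-18.34   3.7   20.51] roll -1.6 at [417.4  86.3 231.1] yaw 99.4
```

Call:
{"fn": "arm_command", "kwargs": {"series": [100, -3.7, 0.7, 0, -1.6, 100, -7.4, 1.5, 0, -1.6, 100, -11, 2.2, 0, -1.6, 100, -14.7, 3, 0, -1.6, 100, -18.3, 3.7, 0, -1.6]}}

```text
clock: 2.23
eef_pos: [486.3, -88.9, 231.2]
tool_rot: [-3.141, -0.0, 1.776]
force: [1.5, 0.2, 0.9]
width: 85.7
gripper_force: 0.0
```

Call:
{"fn": "arm_command", "kwargs": {"series": [100, 0, 0, 3, 0, 100, 0, 0, 6, 0, 100, 0, 0, 9, 0, 100, 0, 0, 10.5, 0, 100, 0, 0, 10.5, 0]}}

```text
clock: 2.65
eef_pos: [483.3, -86.8, 123.2]
tool_rot: [-3.135, -0.003, 1.775]
force: [0.1, -0.2, 0.4]
width: 85.7
gripper_force: 0.0
```

Run:
```python
from m import *
to(484,-88.5,26,101)
im,d,m=cam("wrist"); save("w2",im); np.savez("w2.npz",im=im,d=d,**m)
```

```text
tool dxyz cm [-0.18  0.04  9.72] roll 0.7 at [483.3 -86.8 123.2] yaw 101.7
```

View pics/w2.png

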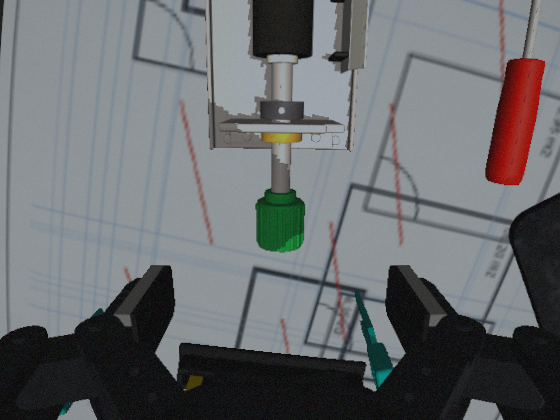

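The knob (281,222) is centred between the fingers (157 and 405). The collar (281,108) lies about against the plate at row 125.

Run:
```python
from m import *
m=np.load("w2.npz");im=m["im"];d=m["d"]
a,k=shaft(im,m,(252,5,312,50),(250,195,315,250))
print("roller",a.mean(0),"knob",k.mean(0))
L=np.r_[a[:,:2],k[6:-4,:2]];p=np.polyfit(L[:,1],L[:,0],1);print("axis deg",np.degrees(np.arctan(p[0])),p,"x at -88.5",np.polyval(p,-88.5))
for r in list(range(56,160,4))+list(range(196,252,5)): print(r,pts(d,m,[[281,r],[235,r]]).round(1).tolist())
```

```text
roller [461.82591214  23.23874267  48.        ] knob [484.04291908 -89.31873944  48.        ]
axis deg -11.185356466407043 [-1.97739747e-01  4.66416818e+02] x at -88.5 483.91678606252543
56 [[464.3, 7.2, 54.4], [432.8, 6.2, 7.5]]
60 [[464.7, 5.2, 54.3], [433.3, 3.6, 7.9]]
64 [[465.1, 3.3, 52.2], [433.8, 1.1, 8.1]]
68 [[465.6, 1.3, 51.8], [434.1, -1.4, 7.2]]
72 [[466.0, -0.8, 50.8], [434.6, -4.0, 7.5]]
76 [[466.5, -3.0, 53.0], [435.2, -6.6, 8.7]]
80 [[466.9, -5.1, 52.6], [435.5, -9.1, 7.4]]
84 [[467.3, -7.3, 52.9], [436.1, -11.7, 8.2]]
88 [[467.8, -9.4, 51.4], [436.5, -14.3, 7.4]]
92 [[468.2, -11.5, 52.9], [436.9, -16.9, 7.0]]
96 [[468.7, -13.7, 50.7], [437.3, -19.6, 6.8]]
100 [[469.1, -15.8, 53.0], [437.8, -22.2, 7.0]]
104 [[469.6, -18.0, 57.5], [438.2, -24.9, 6.9]]
108 [[470.0, -20.1, 60.0], [438.7, -27.5, 7.0]]
112 [[470.5, -22.2, 59.3], [439.2, -30.2, 7.3]]
116 [[470.9, -24.3, 59.8], [439.6, -32.9, 6.5]]
120 [[471.4, -26.8, 52.3], [443.3, -33.5, 35.0]]
124 [[471.8, -28.4, 62.9], [446.3, -34.0, 57.2]]
128 [[472.2, -30.5, 63.5], [446.8, -36.1, 58.8]]
132 [[472.6, -32.6, 64.2], [441.
[... 192 characters left out ...]
3.2, -55.5, 3.4]]
152 [[475.2, -44.9, 52.6], [443.7, -58.4, 3.3]]
156 [[475.7, -47.3, 52.2], [444.2, -61.3, 3.2]]
196 [[480.4, -70.1, 57.1], [449.2, -91.3, 2.0]]
201 [[481.1, -73.6, 55.0], [450.0, -94.8, 3.3]]
206 [[481.5, -75.5, 59.3], [450.5, -99.2, 1.6]]
211 [[482.2, -78.5, 59.6], [451.2, -102.9, 2.2]]
216 [[482.7, -81.1, 61.1], [452.0, -106.5, 3.2]]
221 [[483.4, -84.3, 60.5], [452.6, -110.8, 2.4]]
226 [[484.0, -87.4, 60.6], [453.3, -114.6, 2.9]]
231 [[484.7, -90.9, 59.7], [454.0, -118.9, 2.3]]
236 [[485.3, -93.3, 61.6], [454.6, -123.2, 1.8]]
241 [[486.0, -96.7, 60.9], [455.4, -127.0, 2.5]]
246 [[486.7, -100.1, 60.5], [456.1, -130.7, 3.6]]
251 [[487.4, -103.4, 60.4], [456.8, -135.1, 3.0]]
```

Call:
{"fn": "arm_command", "kwargs": {"series": [100, -0.1, 0, 3, 0.7, 100, -0.1, 0, 6, 0.7, 100, -0.1, 0, 8, 0.7, 100, -0.1, 0, 9.7, 0.7, 100, -0.1, 0, 9.7, 0.7]}}

```text
clock: 3.12
eef_pos: [485.5, -88.0, 28.0]
tool_rot: [-3.139, -0.001, 1.763]
force: [0.3, 0.3, 0.7]
width: 85.5
gripper_force: 0.0
```

Call:
{"fn": "arm_command", "kwargs": {"series": [60, 0, -0.1, 0.1, 0, 45, 0, -0.1, 0.1, 0, 45, 0, -0.1, 0.1, 0, 45, 0, -0.1, 0.1, 0, 45, 0, -0.1, 0.1, 0]}}

```text
clock: 3.53
eef_pos: [485.9, -88.5, 29.3]
tool_rot: [3.14, 0.001, 1.762]
force: [-0.1, 0.3, -0.5]
width: 38.6
gripper_force: 0.0
```

Call:
{"fn": "arm_command", "kwargs": {"series": [45, 0, -0.1, 0.2, 0, 45, 0, -0.1, 0.2, 0, 45, 0, -0.1, 0.2, 0, 45, 0, -0.1, 0.2, 0, 45, 0, -0.1, 0.2, 0]}}

```text
clock: 3.95
eef_pos: [484.1, -88.7, 26.2]
tool_rot: [-3.141, -0.0, 1.761]
force: [0.3, -0.2, -0.4]
width: 38.4
gripper_force: 0.0
```

Run:
```python
from m import *
im,d,m=cam("wrist");np.savez("w3.npz",im=im,d=d,**m)
to(484,-88.5,26,101)
hsv=cv2.cvtColor(im,cv2.COLOR_RGB2HSV);h,s,v=[hsv[...,i].astype(int) for i in range(3)]
uv=comp((h>45)&(h<75)&(s>100),(180,100,380,420));print(uv.min(0),uv.max(0),uv.mean(0))
save("w3",im)
```

```text
tool dxyz cm [ 0.02 -0.01  0.03] roll -0.1 at [484.2 -88.7  26.3] yaw 100.9
[182 242] [379 419] [277.45698573 300.9962027 ]
```

View pics/w3.png

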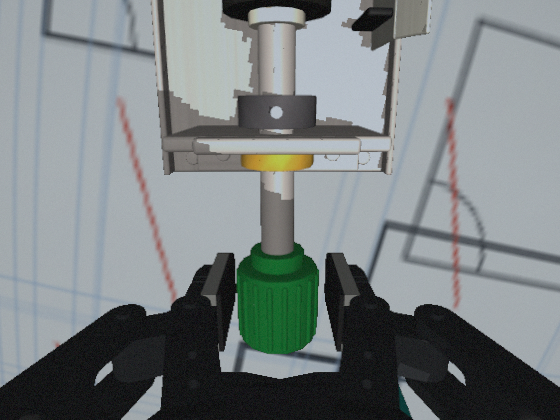

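The knob (278,300) sits centred between the pads at 232 and 326. The collar (277,112) is close to the plate at row 135. I'll grip now.

Call:
{"fn": "arm_command", "kwargs": {"series": [30, 0, 0, 0, 0, 20, 0, 0, 0, 0, 20, 0, 0, 0, 0, 20, 0, 0, 0, 0, 20, 0, 0, 0, 0]}}

```text
clock: 4.42
eef_pos: [483.2, -88.8, 26.5]
tool_rot: [-3.14, -0.001, 1.761]
force: [-1.6, -0.7, 5.3]
width: 28.1
gripper_force: 58.6
```

Call:
{"fn": "arm_command", "kwargs": {"series": [20, 0, 0, 0, 0, 20, 0, 0, 0, 0, 20, -0.1, 0, 0, 0, 20, -0.1, 0, 0, 0, 20, -0.1, 0, 0, 0]}}

```text
clock: 4.83
eef_pos: [483.3, -89.2, 26.5]
tool_rot: [-3.14, -0.001, 1.761]
force: [-1.9, 0.6, 5.0]
width: 28.2
gripper_force: 58.6
```

Call:
{"fn": "arm_command", "kwargs": {"series": [20, -0.05, 0, 0, 0, 20, -0.1, 0, 0, 0, 20, -0.1, 0, 0, 0, 20, -0.1, 0, 0, 0, 20, -0.1, 0, 0, 0]}}

```text
clock: 5.25
eef_pos: [483.5, -90.0, 26.5]
tool_rot: [-3.14, -0.002, 1.761]
force: [-2.7, 2.0, 5.5]
width: 28.2
gripper_force: 58.6
```

Call:
{"fn": "arm_command", "kwargs": {"series": [20, -0.05, 0, 0, 0, 20, -0.1, 0, 0, 0, 20, -0.1, 0, 0, 0, 20, -0.1, 0, 0, 0, 20, -0.1, 0, 0, 0]}}

```text
clock: 5.67
eef_pos: [483.6, -90.9, 26.5]
tool_rot: [-3.14, -0.002, 1.762]
force: [-2.1, -0.1, 5.3]
width: 28.4
gripper_force: 58.6
```

Call:
{"fn": "arm_command", "kwargs": {"series": [20, -0.05, 0, 0, 0, 20, -0.1, 0, 0, 0, 20, -0.1, 0, 0, 0, 20, -0.1, 0, 0, 0, 20, -0.1, 0, 0, 0]}}

```text
clock: 6.08
eef_pos: [483.6, -90.9, 26.5]
tool_rot: [-3.139, -0.003, 1.762]
force: [-3.2, 3.7, 7.0]
width: 28.2
gripper_force: 58.7
```

Call:
{"fn": "arm_command", "kwargs": {"series": [20, -0.05, 0, 0, 0, 20, -0.1, 0, 0, 0, 20, -0.1, 0, 0, 0, 20, -0.1, 0, 0, 0, 20, -0.1, 0, 0, 0]}}

```text
clock: 6.5
eef_pos: [483.6, -90.9, 26.5]
tool_rot: [-3.139, -0.004, 1.763]
force: [-2.9, 5.4, 7.6]
width: 28.3
gripper_force: 58.8
```

Call:
{"fn": "arm_command", "kwargs": {"series": [20, -0.1, 0, 0, 0, 20, -0.2, 0, 0, 0, 20, -0.3, 0, 0, 0, 20, -0.3, 0, 0, 0, 20, -0.3, 0, 0, 0]}}

```text
clock: 6.92
eef_pos: [483.6, -91.0, 26.5]
tool_rot: [-3.138, -0.009, 1.765]
force: [-2.9, 11.3, 9.5]
width: 28.3
gripper_force: 59.0
```

Call:
{"fn": "arm_command", "kwargs": {"series": [20, 0.2, 0, 0, 0, 20, 0.4, 0, 0, 0, 20, 0.6, 0, 0, 0, 20, 0.8, 0, 0, 0, 20, 1.0, 0, 0, 0]}}

```text
clock: 7.33
eef_pos: [483.0, -87.7, 26.5]
tool_rot: [-3.141, 0.001, 1.76]
force: [-2.2, -3.9, 7.4]
width: 28.1
gripper_force: 58.9
```

Call:
{"fn": "arm_command", "kwargs": {"series": [20, 0.1, 0, 0, 0, 20, 0.1, 0, 0, 0, 20, 0.1, 0, 0, 0, 20, 0.1, 0, 0, 0, 20, 0.1, 0, 0, 0]}}

```text
clock: 7.75
eef_pos: [482.8, -86.3, 26.5]
tool_rot: [-3.14, 0.0, 1.761]
force: [-2.7, -1.9, 7.0]
width: 28.5
gripper_force: 58.9
```

Call:
{"fn": "arm_command", "kwargs": {"series": [20, 0.1, 0, 0, 0, 20, 0.15, 0, 0, 0, 20, 0.15, 0, 0, 0, 20, 0.15, 0, 0, 0, 20, 0.15, 0, 0, 0]}}

```text
clock: 8.17
eef_pos: [482.5, -85.0, 26.5]
tool_rot: [-3.14, 0.0, 1.761]
force: [-2.5, -2.0, 5.6]
width: 27.9
gripper_force: 58.9
```

Call:
{"fn": "arm_command", "kwargs": {"series": [20, 0.1, 0, 0, 0, 20, 0.15, 0, 0, 0, 20, 0.15, 0, 0, 0, 20, 0.15, 0, 0, 0, 20, 0.15, 0, 0, 0]}}

```text
clock: 8.58
eef_pos: [482.2, -83.6, 26.5]
tool_rot: [-3.14, 0.0, 1.761]
force: [-2.6, -2.7, 6.8]
width: 28.3
gripper_force: 58.9
```

Call:
{"fn": "arm_command", "kwargs": {"series": [20, 0.1, 0, 0, 0, 20, 0.15, 0, 0, 0, 20, 0.15, 0, 0, 0, 20, 0.15, 0, 0, 0, 20, 0.15, 0, 0, 0]}}

```text
clock: 9.0
eef_pos: [481.9, -82.1, 26.5]
tool_rot: [-3.14, 0.0, 1.761]
force: [-3.4, -1.8, 6.3]
width: 28.2
gripper_force: 58.9
```

Call:
{"fn": "arm_command", "kwargs": {"series": [20, 0.1, 0, 0, 0, 20, 0.15, 0, 0, 0, 20, 0.15, 0, 0, 0, 20, 0.15, 0, 0, 0, 20, 0.15, 0, 0, 0]}}

```text
clock: 9.42
eef_pos: [481.9, -81.7, 26.5]
tool_rot: [-3.141, 0.002, 1.76]
force: [-2.0, -5.3, 5.5]
width: 28.1
gripper_force: 58.8
```

Call:
{"fn": "arm_command", "kwargs": {"series": [20, 0.1, 0, 0, 0, 20, 0.15, 0, 0, 0, 20, 0.15, 0, 0, 0, 20, 0.15, 0, 0, 0, 20, 0.15, 0, 0, 0]}}

```text
clock: 9.83
eef_pos: [481.9, -81.7, 26.6]
tool_rot: [-3.141, 0.004, 1.759]
force: [-2.9, -7.5, 3.8]
width: 28.6
gripper_force: 58.8
```

Call:
{"fn": "arm_command", "kwargs": {"series": [20, 0.1, 0, 0, 0, 20, 0.15, 0, 0, 0, 20, 0.15, 0, 0, 0, 20, 0.15, 0, 0, 0, 20, 0.15, 0, 0, 0]}}

```text
clock: 10.25
eef_pos: [481.9, -81.7, 26.6]
tool_rot: [3.141, 0.006, 1.758]
force: [-2.0, -10.5, 4.4]
width: 28.4
gripper_force: 58.8
```

Call:
{"fn": "arm_command", "kwargs": {"series": [20, -0.2, 0, 0, 0, 20, -0.4, 0, 0, 0, 20, -0.4, 0, 0, 0, 60, -0.4, 0, 0, 0, 70, -0.4, 0, 0, 0]}}

```text
clock: 10.67
eef_pos: [483.0, -80.7, 26.2]
tool_rot: [3.141, 0.0, 1.761]
force: [-0.3, -0.3, 0.3]
width: 51.5
gripper_force: 0.0
```

Call:
{"fn": "arm_command", "kwargs": {"series": [70, 0, 0, 0, 0, 70, 0, 0, 0, 0, 70, 0, 0, 0, 0, 70, 0, 0, 0, 0, 70, 0, 0, 0, 0]}}

```text
clock: 11.08
eef_pos: [482.7, -80.7, 26.3]
tool_rot: [3.142, -0.0, 1.761]
force: [-0.4, 0.2, 0.2]
width: 59.9
gripper_force: 0.0
```

Call:
{"fn": "arm_command", "kwargs": {"series": [70, 0, 0, -3, 0, 70, 0, 0, -6, 0, 70, 0, 0, -9, 0, 70, 0, 0, -12, 0, 70, 0, 0, -16, 0]}}

```text
clock: 11.5
eef_pos: [481.2, -80.4, 186.6]
tool_rot: [-3.138, -0.001, 1.761]
force: [1.9, -0.4, -0.1]
width: 60.0
gripper_force: 0.0
```

Run:
```python
from m import *
to(503,-242,180,4.3)
im,d,m=cam("wrist"); save("w4",im); np.savez("w4.npz",im=im,d=d,**m)
a,k=shaft(im,m,(252,5,312,50),(220,130,345,330)); print("knob",k.mean(0),k[0],k[-1])
```

```text
tool dxyz cm [-16.28  -0.92   0.66] roll -83.4 at [481.2 -80.4 186.6] yaw 100.9
knob [482.3798063  -80.52354354  48.        ] [478.82287592 -61.64607233  48.        ] [486.22393488 -99.81764756  48.        ]
```

View pics/w4.png

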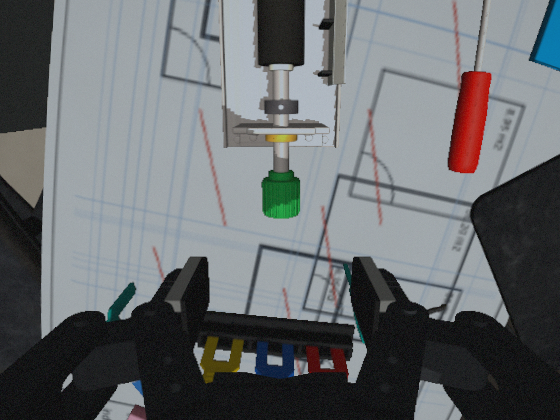

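The collar (281,106) is now clear of the plate (row 128), with the knob at (281,195). Yellow, blue and red stand at columns 222, 274 and 326 in the stand.

Run:
```python
from m import *
th=np.radians(11.05);ux=np.array([np.cos(th),np.sin(th)]);uy=np.array([-np.sin(th),np.cos(th)])
for f,c0,c1,r0,r1 in(("w2",268,295,92,132),("w4",270,291,92,140)):
    m=np.load(f+".npz");g=cv2.cvtColor(m["im"],cv2.COLOR_RGB2GRAY).astype(int)
    print(f)
    for r in range(r0,r1):
        P=plane(m,[[281,r]],58)[0];Q=plane(m,[[281,r]],62)[0]
        print(r,g[r,c0+1:c0+5].mean().round(),g[r,279:284].mean().round(),"y58",(uy@P[:2]).round(1),"y62",(uy@Q[:2]).round(1))
```

```text
w2
92 98.0 162.0 y58 -101.2 y62 -101.3
93 98.0 161.0 y58 -101.7 y62 -101.8
94 97.0 161.0 y58 -102.2 y62 -102.3
95 95.0 162.0 y58 -102.8 y62 -102.8
96 99.0 161.0 y58 -103.3 y62 -103.4
97 97.0 162.0 y58 -103.9 y62 -103.9
98 96.0 162.0 y58 -104.4 y62 -104.4
99 98.0 161.0 y58 -104.9 y62 -104.9
100 87.0 134.0 y58 -105.5 y62 -105.5
101 66.0 86.0 y58 -106.0 y62 -106.0
102 59.0 74.0 y58 -106.6 y62 -106.5
103 60.0 79.0 y58 -107.1 y62 -107.1
104 60.0 78.0 y58 -107.6 y62 -107.6
105 61.0 79.0 y58 -108.2 y62 -108.1
106 61.0 78.0 y58 -108.7 y62 -108.7
107 61.0 121.0 y58 -109.3 y62 -109.2
108 62.0 154.0 y58 -109.8 y62 -109.7
109 62.0 161.0 y58 -110.4 y62 -110.3
110 61.0 162.0 y58 -110.9 y62 -110.8
111 62.0 162.0 y58 -111.4 y62 -111.3
112 62.0 160.0 y58 -112.0 y62 -111.9
113 63.0 126.0 y58 -112.5 y62 -112.4
114 65.0 84.0 y58 -113.1 y62 -112.9
115 66.0 74.0 y58 -113.6 y62 -113.5
116 64.0 75.0 y58 -114.2 y62 -114.0
117 66.0 75.0 y58 -114.7 y62 -114.6
118 66.0 75.0 y58 -115.3 y62 -115.1
119 61.0 97.0 y58 -115.8 y62 -115.6
120 67.0 160.0 y58 -116.4 y62 -116.2
121 70.0 149.0 y58 -116.9 y62 -116.7
122 63.
[... 1438 characters left out ...]
 y58 -113.9 y62 -113.7
122 114.0 180.0 y58 -114.6 y62 -114.4
123 88.0 180.0 y58 -115.4 y62 -115.1
124 80.0 181.0 y58 -116.1 y62 -115.8
125 78.0 176.0 y58 -116.8 y62 -116.5
126 72.0 106.0 y58 -117.5 y62 -117.2
127 75.0 73.0 y58 -118.2 y62 -118.0
128 152.0 159.0 y58 -119.0 y62 -118.7
129 184.0 182.0 y58 -119.7 y62 -119.4
130 182.0 182.0 y58 -120.4 y62 -120.1
131 183.0 182.0 y58 -121.2 y62 -120.8
132 181.0 182.0 y58 -121.9 y62 -121.6
133 170.0 170.0 y58 -122.6 y62 -122.3
134 123.0 128.0 y58 -123.4 y62 -123.0
135 138.0 166.0 y58 -124.1 y62 -123.7
136 139.0 169.0 y58 -124.8 y62 -124.4
137 140.0 167.0 y58 -125.6 y62 -125.2
138 132.0 168.0 y58 -126.3 y62 -125.9
139 142.0 165.0 y58 -127.0 y62 -126.6
```

Call:
{"fn": "arm_command", "kwargs": {"series": [70, -3, 0, 0, -7, 70, -6, 0, 0, -14, 70, -9, 0, 0, -21, 70, -12, 0, 0, -28, 70, -12, 0, 0, -35]}}

```text
clock: 11.97
eef_pos: [505.8, -206.3, 186.8]
tool_rot: [-3.139, 0.006, 2.371]
force: [-0.2, -0.7, -0.3]
width: 59.7
gripper_force: 0.0
```

Call:
{"fn": "arm_command", "kwargs": {"series": [70, 0, 0, 0, -7, 70, 0, 0, 0, -14, 70, 0, 0, 0, -21, 70, 0, 0, 0, -28, 70, 0, 0, 0, -35]}}

```text
clock: 12.38
eef_pos: [505.1, -198.7, 186.2]
tool_rot: [3.142, -0.0, 2.989]
force: [-0.2, 0.3, 0.3]
width: 60.1
gripper_force: 0.0
```

```bash
python3 -c "
from h import *
to(503,-242,180,4.3); print(monitor.read_state()['qpos'].round(2))"
```

```text
tool dxyz cm [-0.45 -4.32  0.62] roll -13.1 at [ 505.1 -198.7  186.2] yaw 171.2
[ 0.32  0.53  0.01  1.87 -0.    0.74  1.75]
```

Call:
{"fn": "arm_command", "kwargs": {"series": [70, -0.2, -2, 0, -6, 70, -0.4, -4.3, 0, -13, 70, -0.4, -4.3, 0, -13, 70, -0.4, -4.3, 0, -13, 70, -0.4, -4.3, 0, -13]}}

```text
clock: 12.8
eef_pos: [502.3, -241.3, 186.1]
tool_rot: [3.141, -0.0, -3.075]
force: [1.1, -0.3, -0.3]
width: 59.7
gripper_force: 0.0
```

Run:
```python
from m import *
to(503,-242,180,4.3)
im,d,m=cam("wrist"); save("w5",im); np.savez("w5.npz",im=im,d=d,**m)
hsv=cv2.cvtColor(im,cv2.COLOR_RGB2HSV);h,s,v=[hsv[...,i].astype(int) for i in range(3)]
M=dict(red=((h<8)|(h>172))&(s>140)&(v>60),blue=(h>105)&(h<125)&(s>150)&(v>60),yel=(h>18)&(h<32)&(s>140)&(v>60))
for k in M:
    v_,u_=np.nonzero(M[k]);uv=np.c_[u_,v_];P=pts(d,m,uv);a=(P[:,2]>90)&(P[:,2]<100)&(P[:,1]<-200)&(P[:,1]>-280)
    if a.sum()<20: print(k,a.sum());continue
    Q=plane(m,uv[a],94);r=cv2.minAreaRect(Q[:,:2].astype(np.float32));print(k,uv[a].mean(0),r,a.sum(),np.median(P[a,2]))
```

```text
tool dxyz cm [-0.07 -0.08  0.61] roll -0.5 at [ 502.3 -241.3  186.1] yaw -176.2
red [277.38336714 278.9168357 ] ((555.2066650390625, -238.4273681640625), (24.91096305847168, 11.442426681518555), 4.070479393005371) 493 94.92614895106105
blue [275.89175258 213.53264605] ((506.57025146484375, -242.59268188476562), (24.2940616607666, 11.502508163452148), 4.006208419799805) 582 95.05968628243758
yel [274.50442478 140.41297935] ((457.0752258300781, -246.38427734375), (23.924760818481445, 11.757436752319336), 5.44992733001709) 678 95.02214706397501
```

View pics/w5.png

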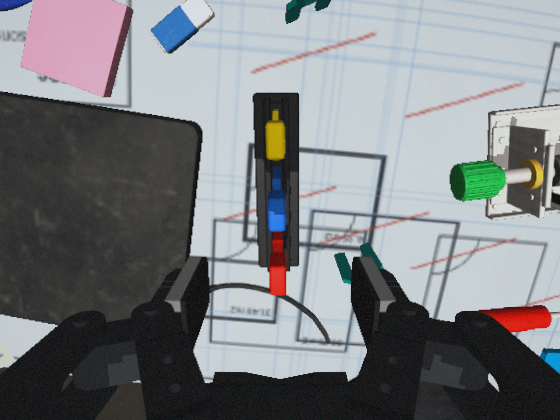

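The blue block's top (276,213) is well placed between the fingers, with red in front (277,280) and yellow behind (275,140).

```bash
python3 -c "
from h import *
to(506.3,-242.4,69,4.5)"
```

```text
tool dxyz cm [-0.36 -0.19 11.72] roll -0.6 at [ 502.5 -240.7  186.2] yaw -176.1
```

Call:
{"fn": "arm_command", "kwargs": {"series": [40, -0.36, -0.17, 3, -0.6, 40, -0.36, -0.17, 6, -0.6, 40, -0.36, -0.17, 8, -0.6, 40, -0.36, -0.17, 8, -0.6, 40, -0.36, -0.17, 8, -0.6]}}

```text
clock: 13.27
eef_pos: [505.9, -241.8, 105.7]
tool_rot: [3.14, -0.002, -3.062]
force: [-0.7, -0.8, -0.3]
width: 34.0
gripper_force: 0.0
```

```bash
python3 -c "
from h import *
to(506.3,-242.4,69,4.5)"
```

```text
tool dxyz cm [-0.03 -0.06  3.67] roll 0.1 at [ 505.9 -241.8  105.7] yaw -175.4
```

Call:
{"fn": "arm_command", "kwargs": {"series": [40, 0, -0.04, 1.5, 0, 40, 0, -0.04, 3, 0, 40, 0, -0.04, 3.7, 0, 40, 0, -0.04, 3.7, 0, 40, 0, -0.04, 3.7, 0]}}

```text
clock: 13.68
eef_pos: [506.9, -243.6, 70.3]
tool_rot: [-3.141, 0.001, -3.063]
force: [0.4, -0.2, -0.2]
width: 34.5
gripper_force: 0.0
```

Call:
{"fn": "arm_command", "kwargs": {"series": [40, 0, 0, 0, 0, 0, 0, 0, 0, 0, 0, 0, 0, 0, 0, 0, 0, 0, 0, 0, 0, 0, 0, 0, 0]}}

```text
clock: 14.1
eef_pos: [506.8, -243.7, 70.3]
tool_rot: [-3.141, 0.001, -3.063]
force: [-0.4, 0.3, 5.9]
width: 10.7
gripper_force: 61.0
```

Call:
{"fn": "arm_command", "kwargs": {"series": [0, 0, 0, 0, 0, 0, 0, 0, 0, 0, 0, 0, 0, 0, 0, 0, 0, 0, 0, 0, 0, 0, 0, 0, 0]}}

```text
clock: 14.52
eef_pos: [506.8, -243.8, 70.3]
tool_rot: [-3.141, 0.001, -3.063]
force: [-0.9, 0.5, 6.6]
width: 11.0
gripper_force: 61.0
```

Call:
{"fn": "arm_command", "kwargs": {"series": [0, 0, 0, -1, 0, 0, 0, 0, -2.5, 0, 0, 0, 0, -5, 0, 0, 0, 0, -8, 0, 0, 0, 0, -10, 0]}}

```text
clock: 14.93
eef_pos: [506.8, -243.9, 172.0]
tool_rot: [-3.141, 0.002, -3.063]
force: [0.8, -0.9, -0.4]
width: 10.9
gripper_force: 60.1
```

Run:
```python
from m import *
th=np.radians(11.05);ux=np.array([np.cos(th),np.sin(th)]);uy=np.array([-np.sin(th),np.cos(th)])
p=ux*457.3+uy*-113.7;print(p); to(p[0],p[1],170,11.05)
im,d,m=cam("wrist"); save("w6",im); np.savez("w6.npz",im=im,d=d,**m); print(monitor.read_state()["width"])
```

```text
[470.6141675 -23.943378 ]
tool dxyz cm [ 1.88 22.21  0.2 ] roll -6.5 at [ 506.8 -243.9  172. ] yaw -175.5
10.744561020543241
```

View pics/w6.png

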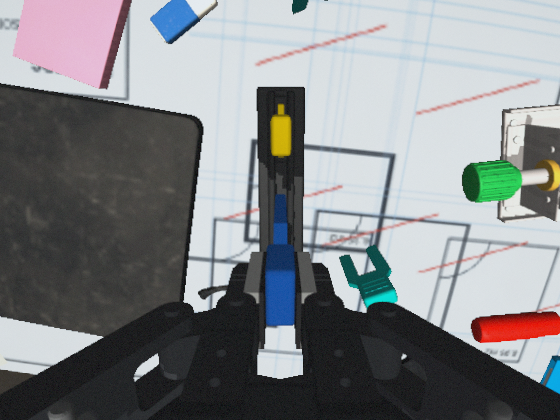

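The blue spacer is held at (281,285), with its fork's near edge visible below it at (281,225). Red is hidden behind the gripper and yellow stands at (281,135).

Call:
{"fn": "arm_command", "kwargs": {"series": [0, 0.4, 4, 0, -2, 0, 0.8, 8, 0, -4, 0, 1.2, 12, 0, -6.5, 0, 1.6, 16, 0, -6.5, 0, 1.9, 19.5, 0, -6.5]}}

```text
clock: 15.4
eef_pos: [471.0, -48.4, 169.7]
tool_rot: [3.141, 0.0, -2.949]
force: [0.0, 1.2, -0.4]
width: 10.9
gripper_force: 60.2
```

Call:
{"fn": "arm_command", "kwargs": {"series": [0, 0, 0, 0, 0, 0, 0, 0, 0, 0, 0, 0, 0, 0, 0, 0, 0, 0, 0, 0, 0, 0, 0, 0, 0]}}

```text
clock: 15.82
eef_pos: [472.2, -52.4, 169.3]
tool_rot: [-3.141, 0.0, -2.952]
force: [0.0, -0.1, -0.6]
width: 10.5
gripper_force: 60.2
```

```bash
cat > sp.py <<'E'
from m import *
def run(tag):
    im,d,m=cam("wrist"); save(tag,im); np.savez(tag+".npz",im=im,d=d,**m)
    s=monitor.read_state();p=s["eef_pos"];w=s["tool_rot"][2];tx=np.array([np.cos(w),np.sin(w)]);ty=np.array([np.sin(w),-np.cos(w)])
    hsv=cv2.cvtColor(im,cv2.COLOR_RGB2HSV);h,sa,v=[hsv[...,i].astype(int) for i in range(3)]
    uv=comp((h>105)&(h<125)&(sa>140)&(v>40),(200,100,360,360));P=pts(d,m,uv);q=P-p
    T=np.c_[q[:,:2]@tx,q[:,:2]@ty,q[:,2]]
    for z0 in range(-66,30,6):
        a=abs(T[:,2]-z0)<3
        if a.sum()>5: print("z rel tcp",z0,a.sum(),"tx max",np.percentile(T[a,0],95).round(1),"min",T[a,0].min().round(1),"ty",T[a,1].min().round(1),T[a,1].max().round(1))
    return im,d,m,tx,ty,p
E
python3 - <<'E'
from sp import *
run("w7"); to(470.6,-23.9,None,11.05)
E
```

```text
z rel tcp -60 22 tx max 17.7 min 17.1 ty -1.2 3.4
z rel tcp -54 25 tx max 17.7 min 17.2 ty -1.2 3.4
z rel tcp -48 27 tx max 17.8 min 17.1 ty -1.1 3.3
z rel tcp -42 31 tx max 17.7 min 17.1 ty -1.1 3.8
z rel tcp -36 35 tx max 17.8 min 17.1 ty -1.5 3.7
z rel tcp -30 41 tx max 17.8 min 17.0 ty -1.5 3.6
z rel tcp -24 40 tx max 17.7 min 17.1 ty -1.4 3.5
z rel tcp -18 45 tx max 17.8 min 17.2 ty -1.3 3.4
z rel tcp -12 83 tx max 17.7 min 14.8 ty -1.6 3.7
z rel tcp -6 197 tx max 16.2 min 10.3 ty -1.6 3.7
z rel tcp 0 105 tx max 11.9 min 9.7 ty -4.4 6.6
z rel tcp 6 155 tx max 11.9 min 10.5 ty -4.3 6.5
z rel tcp 12 181 tx max 11.9 min 10.0 ty -4.6 6.7
z rel tcp 18 195 tx max 11.9 min 10.2 ty -4.6 6.5
z rel tcp 24 1706 tx max 11.2 min -11.4 ty -4.6 6.6
tool dxyz cm [-0.39  2.81 -0.  ] roll -0.2 at [472.1 -52.2 169.3] yaw -169.1
```

View pics/w7.png

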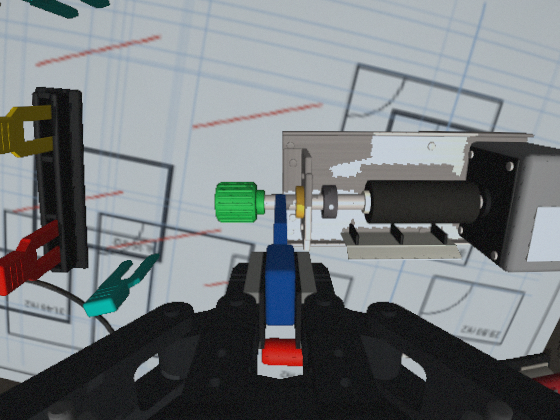

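The spacer hangs upright at (281,250) and the collar (330,202) has a gap to the plate at (307,200). The knob is at (237,202). The shaft stayed in.

Run:
```python
from m import *
m=np.load("w7.npz");g=cv2.cvtColor(m["im"],cv2.COLOR_RGB2GRAY).astype(int)
th=np.radians(11.05);ux=np.array([np.cos(th),np.sin(th)]);uy=np.array([-np.sin(th),np.cos(th)])
for c in range(298,342):
    P=plane(m,[[c+.5,200]],58)[0];Q=plane(m,[[c+.5,200]],62)[0];D=pts(m["d"],m,[[c,195],[c,225]])
    print(c,g[194:197,c].mean().round(),g[209:212,c].mean().round(),g[222:228,c].mean().round(),"y58",(uy@P[:2]).round(1),"y62",(uy@Q[:2]).round(1),"z",D[:,2].round(),(D[:,:2]@uy).round(1))
# axis from roller & knob rows
a=[]
for c in range(380,460,4):
    r=np.nonzero(g[170:232,c]<50)[0]
    e=plane(m,[[c,170+r.min()],[c,171+r.max()]],48).mean(0);a.append(e[:2]@ux)
print("roller axis ux",np.round(a,1))
```

```text
298 113.0 167.0 204.0 y58 -127.2 y62 -127.4 z [57. 10.] [-127.5 -124.9]
299 113.0 167.0 204.0 y58 -126.5 y62 -126.7 z [55. 11.] [-126.7 -124. ]
300 112.0 170.0 148.0 y58 -125.7 y62 -126.0 z [55. 47.] [-126.  -125.2]
301 111.0 171.0 137.0 y58 -125.0 y62 -125.3 z [55. 49.] [-125.3 -124.6]
302 109.0 172.0 132.0 y58 -124.3 y62 -124.5 z [55. 47.] [-124.5 -123.7]
303 107.0 172.0 88.0 y58 -123.6 y62 -123.8 z [56. 52.] [-123.8 -123.2]
304 71.0 103.0 79.0 y58 -122.8 y62 -123.1 z [56. 63.] [-123.1 -123.3]
305 85.0 150.0 164.0 y58 -122.1 y62 -122.4 z [ 63. 313.] [-122.8 -140.5]
306 116.0 195.0 199.0 y58 -121.4 y62 -121.7 z [63. 63.] [-122.2 -121.8]
307 125.0 205.0 204.0 y58 -120.6 y62 -121.0 z [63. 64.] [-121.4 -121.1]
308 126.0 205.0 204.0 y58 -119.9 y62 -120.2 z [64. 63.] [-120.8 -120.3]
309 130.0 204.0 203.0 y58 -119.2 y62 -119.5 z [63. 63.] [-120.1 -119.6]
310 129.0 194.0 186.0 y58 -118.5 y62 -118.8 z [63. 63.] [-119.3 -118.9]
311 116.0 151.0 168.0 y58 -117.7 y62 -118.1 z [63.  6.] [-118.6 -113.1]
312 109.0 180.0 196.0 y58 -117.0 y62 -117.4 z [48.  7.] [-116.5 -112.2]
313 109.0 192.0 203.0 
[... 1451 characters left out ...]
] [-101.9  -93.5]
334 74.0 88.0 204.0 y58 -100.9 y62 -101.6 z [56.  6.] [-101.1  -92.4]
335 75.0 89.0 203.0 y58 -100.2 y62 -100.8 z [56.  6.] [-100.4  -91.5]
336 71.0 93.0 203.0 y58 -99.5 y62 -100.1 z [56.  7.] [-99.6 -90.7]
337 90.0 141.0 204.0 y58 -98.7 y62 -99.4 z [56.  6.] [-98.9 -89.8]
338 112.0 184.0 204.0 y58 -98.0 y62 -98.7 z [48.  7.] [-97.  -89.1]
339 115.0 192.0 204.0 y58 -97.3 y62 -98.0 z [49.  7.] [-96.3 -88.1]
340 116.0 191.0 204.0 y58 -96.6 y62 -97.2 z [48.  7.] [-95.4 -87.3]
341 115.0 192.0 204.0 y58 -95.8 y62 -96.5 z [47.  8.] [-94.5 -86.4]
roller axis ux [457.5 457.5 457.6 461.3 461.3 457.6 457.6 457.6 458.  457.6 457.6 458.
 458.1 461.8 461.8 461.8 458.1 458.1 458.1 458.1]
```

Call:
{"fn": "arm_command", "kwargs": {"series": [0, -0.2, 1.4, 0, -0.2, 0, -0.4, 2.75, 0, -0.2, 0, -0.4, 2.75, 1.6, -0.2, 0, -0.4, 2.75, 3.2, -0.2, 0, -0.4, 2.75, 3.2, -0.2]}}

```text
clock: 16.28
eef_pos: [469.1, -23.7, 135.3]
tool_rot: [3.141, -0.004, -2.947]
force: [-0.4, -1.1, 0.0]
width: 10.8
gripper_force: 60.2
```

Call:
{"fn": "arm_command", "kwargs": {"series": [0, 0, 0, 0, 0, 0, 0, 0, 0, 0, 0, 0, 0, 0, 0, 0, 0, 0, 0, 0, 0, 0, 0, 0, 0]}}

```text
clock: 16.7
eef_pos: [471.1, -23.1, 137.9]
tool_rot: [-3.141, 0.001, -2.946]
force: [-0.1, -0.1, 0.6]
width: 10.9
gripper_force: 60.2
```

Run:
```python
from sp import *
im,d,m,tx,ty,p=run("w8"); to(470.83,-24.5,None,11.05)
cv2.imwrite("pics/w8c.png",cv2.resize(im[120:330,180:420],(720,630*1))[:600,:,::-1])
```

```text
z rel tcp -60 18 tx max 17.5 min 17.0 ty -1.1 3.5
z rel tcp -54 26 tx max 17.5 min 17.1 ty -1.1 4.0
z rel tcp -48 28 tx max 17.6 min 17.0 ty -1.0 3.9
z rel tcp -42 33 tx max 17.7 min 17.0 ty -1.0 3.9
z rel tcp -36 31 tx max 17.7 min 17.1 ty -1.4 3.8
z rel tcp -30 41 tx max 17.7 min 16.9 ty -1.4 3.7
z rel tcp -24 43 tx max 17.6 min 16.9 ty -1.3 3.6
z rel tcp -18 45 tx max 17.7 min 17.1 ty -1.2 4.0
z rel tcp -12 93 tx max 17.7 min 13.8 ty -1.6 3.9
z rel tcp -6 193 tx max 15.8 min 10.7 ty -1.5 3.8
z rel tcp 0 106 tx max 11.8 min 9.9 ty -4.0 6.6
z rel tcp 6 153 tx max 11.8 min 10.2 ty -4.5 6.5
z rel tcp 12 174 tx max 11.8 min 10.6 ty -4.5 6.3
z rel tcp 18 200 tx max 11.8 min 10.1 ty -4.6 6.8
z rel tcp 24 1713 tx max 11.2 min -11.6 ty -4.5 6.7
tool dxyz cm [ 0.04 -0.14 -0.  ] roll 0.2 at [471.  -23.  137.8] yaw -168.8
```

View pics/w8c.png

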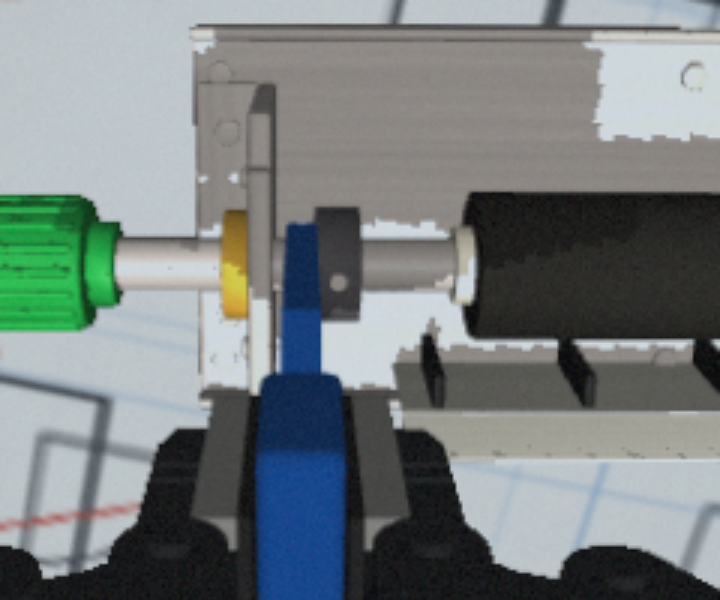

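That crop was my 11th picture, one over the limit of 10, so I'll work from numbers only from here. It shows the leg (crop col 303) about 1.4 mm too far toward the collar; the gap runs from 275 to 316.

Call:
{"fn": "arm_command", "kwargs": {"series": [0, 0, -0.15, 0, 0, 0, 0, -0.15, 0.3, 0, 0, 0, -0.15, 0.5, 0, 0, 0, -0.15, 0.5, 0, 0, 0, -0.15, 0.5, 0]}}

```text
clock: 17.17
eef_pos: [470.7, -24.4, 132.0]
tool_rot: [3.141, -0.001, -2.946]
force: [0.8, 0.4, -0.6]
width: 11.0
gripper_force: 60.2
```

Call:
{"fn": "arm_command", "kwargs": {"series": [0, 0, 0, 0, 0, 0, 0, 0, 0, 0, 0, 0, 0, 0, 0, 0, 0, 0, 0, 0, 0, 0, 0, 0, 0]}}

```text
clock: 17.58
eef_pos: [471.0, -24.4, 132.4]
tool_rot: [-3.142, 0.0, -2.946]
force: [-0.4, 0.1, -0.3]
width: 11.0
gripper_force: 60.2
```

Run:
```python
from sp import *
im,d,m,tx,ty,p=run("w9"); to(470.83,-24.5,None,11.05)
th=np.radians(11.05);uy=np.array([-np.sin(th),np.cos(th)]);ux=np.array([np.cos(th),np.sin(th)])
print("tcp raw",uy@p[:2],ux@p[:2])
v_,u_=np.mgrid[150:240,250:330];uv=np.c_[u_.ravel(),v_.ravel()];P=pts(d,m,uv);y=P[:,:2]@uy;x=P[:,:2]@ux-457.5
hsv=cv2.cvtColor(im,cv2.COLOR_RGB2HSV);b=np.array([(105<hsv[v,u,0]<125)and hsv[v,u,1]>130 for u,v in uv])
def pr(n,a,v): print(n,a.sum(),np.percentile(v[a],[2,50,98]).round(1)) if a.sum()>5 else print(n,a.sum())
pr("plate top y",~b&(abs(P[:,2]-63)<3)&(abs(x)<30)&(y<-115),y)
pr("collar y",~b&(P[:,2]>50)&(P[:,2]<61)&(y>-112)&(y<-90)&(abs(x)<10),y)
pr("leg y",b&(P[:,2]<105),y); pr("leg x",b&(P[:,2]<105),x); pr("leg z",b,P[:,2])
```

```text
z rel tcp -60 19 tx max 17.7 min 17.1 ty -1.0 3.6
z rel tcp -54 26 tx max 17.6 min 17.0 ty -1.0 3.6
z rel tcp -48 27 tx max 17.7 min 17.2 ty -0.9 4.0
z rel tcp -42 33 tx max 17.7 min 17.1 ty -1.4 3.9
z rel tcp -36 33 tx max 17.7 min 17.1 ty -1.3 3.9
z rel tcp -30 39 tx max 17.8 min 17.2 ty -1.3 3.8
z rel tcp -24 42 tx max 17.9 min 17.1 ty -1.2 3.7
z rel tcp -18 46 tx max 17.8 min 17.0 ty -1.6 4.0
z rel tcp -12 93 tx max 17.8 min 14.7 ty -1.5 4.0
z rel tcp -6 206 tx max 16.2 min 10.8 ty -1.9 3.9
z rel tcp 0 105 tx max 11.7 min 10.0 ty -4.3 6.7
z rel tcp 6 159 tx max 11.8 min 10.4 ty -4.5 6.6
z rel tcp 12 178 tx max 11.9 min 10.5 ty -4.4 6.8
z rel tcp 18 196 tx max 11.9 min 10.4 ty -4.5 6.6
z rel tcp 24 1704 tx max 11.2 min -11.5 ty -4.5 6.7
tool dxyz cm [ 0.02 -0.01 -0.  ] roll 0.2 at [471.  -24.4 132.3] yaw -168.8
tcp raw -114.21149737827042 457.5571004608767
plate top y 489 [-122.9 -120.7 -118.4]
collar y 645 [-108.5 -102.1  -90.4]
leg y 179 [-115.5 -113.  -110.3]
leg x 179 [-17.7 -17.4 -17. ]
leg z 530 [ 73.  116.3 127.9]
```

Call:
{"fn": "arm_command", "kwargs": {"series": [0, 0, -0.04, 0.3, 0, 0, 0, -0.04, 0.6, 0, 0, 0, -0.04, 0.9, 0, 0, 0, -0.04, 1.3, 0, 0, 0, -0.04, 1.3, 0]}}

```text
clock: 18.05
eef_pos: [470.5, -24.8, 118.4]
tool_rot: [3.141, -0.002, -2.946]
force: [-0.3, 0.1, -0.2]
width: 10.7
gripper_force: 60.2
```

Call:
{"fn": "arm_command", "kwargs": {"series": [0, 0, 0, 0.3, 0, 0, 0, 0, 0.6, 0, 0, 0, 0, 0.9, 0, 0, 0, 0, 1.2, 0, 0, 0, 0, 1.2, 0]}}

```text
clock: 18.47
eef_pos: [470.6, -24.8, 106.7]
tool_rot: [3.141, -0.001, -2.946]
force: [-0.4, 0.2, 0.9]
width: 11.0
gripper_force: 60.2
```

Call:
{"fn": "arm_command", "kwargs": {"series": [0, 0, 0, 0.4, 0, 0, 0, 0, 0.8, 0, 0, 0, 0, 1.2, 0, 0, 0, 0, 1.5, 0, 0, 0, 0, 1.5, 0]}}

```text
clock: 18.88
eef_pos: [470.6, -24.8, 91.6]
tool_rot: [3.141, -0.001, -2.946]
force: [-0.5, 0.4, -0.9]
width: 10.9
gripper_force: 60.2
```

Call:
{"fn": "arm_command", "kwargs": {"series": [0, 0, 0, 0.4, 0, 0, 0, 0, 0.8, 0, 0, 0, 0, 1.2, 0, 0, 0, 0, 1.5, 0, 0, 0, 0, 1.5, 0]}}

```text
clock: 19.3
eef_pos: [470.6, -24.8, 76.6]
tool_rot: [3.141, -0.001, -2.946]
force: [-0.2, 0.1, -0.5]
width: 11.0
gripper_force: 60.2
```

Descending freely, with the feet at about z = 12. Next are the last 6 mm.

Call:
{"fn": "arm_command", "kwargs": {"series": [0, 0, 0, 0.2, 0, 0, 0, 0, 0.4, 0, 0, 0, 0, 0.55, 0, 0, 0, 0, 0.55, 0, 0, 0, 0, 0.55, 0]}}

```text
clock: 19.72
eef_pos: [471.0, -24.8, 71.8]
tool_rot: [3.142, -0.0, -2.946]
force: [0.3, 0.2, 0.4]
width: 10.7
gripper_force: 60.2
```

Call:
{"fn": "arm_command", "kwargs": {"series": [0, 0, 0, 0.05, 0, 0, 0, 0, 0.1, 0, 0, 0, 0, 0.1, 0, 0, 0, 0, 0.1, 0, 0, 0, 0, 0.1, 0]}}

```text
clock: 20.13
eef_pos: [471.0, -24.8, 70.8]
tool_rot: [3.142, 0.0, -2.946]
force: [0.1, 0.6, 0.1]
width: 10.7
gripper_force: 60.2
```

Call:
{"fn": "arm_command", "kwargs": {"series": [0, 0, 0, 0.05, 0, 0, 0, 0, 0.1, 0, 0, 0, 0, 0.1, 0, 0, 0, 0, 0.1, 0, 0, 0, 0, 0.1, 0]}}

```text
clock: 20.55
eef_pos: [471.2, -24.8, 70.3]
tool_rot: [-3.141, 0.0, -2.946]
force: [-1.0, 0.0, 5.3]
width: 11.0
gripper_force: 61.2
```

Call:
{"fn": "arm_command", "kwargs": {"series": [0, 0, 0, 0.05, 0, 0, 0, 0, 0.1, 0, 0, 0, 0, 0.1, 0, 0, 0, 0, 0.1, 0, 0, 0, 0, 0.1, 0]}}

```text
clock: 20.97
eef_pos: [471.2, -24.8, 70.1]
tool_rot: [-3.141, 0.001, -2.946]
force: [-1.9, 0.4, 16.4]
width: 10.8
gripper_force: 62.7
```

Call:
{"fn": "arm_command", "kwargs": {"series": [0, 0, 0, -0.1, 0, 0, 0, 0, -0.1, 0, 15, 0, 0, -0.1, 0, 25, 0, 0, -0.1, 0, 40, 0, 0, -0.1, 0]}}

```text
clock: 21.38
eef_pos: [470.9, -24.8, 69.5]
tool_rot: [3.141, -0.0, -2.946]
force: [0.5, -0.2, -0.3]
width: 32.2
gripper_force: 0.0
```

Call:
{"fn": "arm_command", "kwargs": {"series": [45, 0, 0, 0, 0, 45, 0, 0, -0.5, 0, 45, 0, 0, -1.5, 0, 45, 0, 0, -3, 0, 45, 0, 0, -6, 0]}}

```text
clock: 21.8
eef_pos: [469.2, -24.7, 129.2]
tool_rot: [3.141, -0.005, -2.946]
force: [0.9, -0.2, -0.0]
width: 38.6
gripper_force: 0.0
```

Call:
{"fn": "arm_command", "kwargs": {"series": [45, 0, 0, -2, 0, 45, 0, 0, -4, 0, 45, 0, 0, -4, 0, 45, 0, 0, -4, 0, 45, 0, 0, -4, 0]}}

```text
clock: 22.22
eef_pos: [470.6, -24.9, 169.9]
tool_rot: [-3.142, -0.0, -2.946]
force: [-0.6, 0.1, -0.3]
width: 38.6
gripper_force: 0.0
```

Run:
```python
from m import *
im,d,m=cam("wrist"); save("w10",im); np.savez("w10.npz",im=im,d=d,**m)
th=np.radians(11.05);uy=np.array([-np.sin(th),np.cos(th)]);ux=np.array([np.cos(th),np.sin(th)])
hsv=cv2.cvtColor(im,cv2.COLOR_RGB2HSV);h,s,v=[hsv[...,i].astype(int) for i in range(3)]
uv=comp((h>105)&(h<125)&(s>140)&(v>40),(180,60,400,400));P=pts(d,m,uv)
x=P[:,:2]@ux-457.6;y=P[:,:2]@uy+33.4;k=(abs(x)<40)&(abs(y+80)<20)
for lo,hi in((5,30),(30,58),(60,88),(89,98)):
    a=k&(P[:,2]>lo)&(P[:,2]<=hi); print(lo,a.sum(), (x[a].min().round(1),x[a].max().round(1),y[a].min().round(1),y[a].max().round(1),np.median(P[a,2]).round(1)) if a.sum() else "")
to(482.3,-81.5,26.2,101)
```

```text
5 29 (np.float64(-17.4), np.float64(-16.9), np.float64(-82.3), np.float64(-78.1), np.float64(19.0))
30 52 (np.float64(-17.4), np.float64(-3.6), np.float64(-82.2), np.float64(-73.3), np.float64(45.4))
60 179 (np.float64(-16.9), np.float64(-7.3), np.float64(-85.2), np.float64(-73.8), np.float64(73.0))
89 651 (np.float64(-11.6), np.float64(12.0), np.float64(-85.6), np.float64(-74.1), np.float64(95.1))
tool dxyz cm [-0.07 -5.79 14.32] roll -89.8 at [470.4 -24.8 169.4] yaw -168.8
```

Call:
{"fn": "arm_command", "kwargs": {"series": [70, 0, -2.9, 0, 7, 70, 0, -5.8, 0, 14, 70, 0, -5.8, 0, 21, 70, 0, -5.8, 0, 28, 70, 0, -5.8, 0, 35]}}

```text
clock: 22.68
eef_pos: [481.4, -82.3, 168.6]
tool_rot: [-3.141, -0.003, 2.719]
force: [0.4, 0.0, -0.4]
width: 59.8
gripper_force: 0.0
```

Call:
{"fn": "arm_command", "kwargs": {"series": [70, 0, 0, 0, 7, 70, 0, 0, 0, 14, 70, 0, 0, 0, 21, 70, 0, 0, 0, 28, 70, 0, 0, 0, 35]}}

```text
clock: 23.1
eef_pos: [481.4, -81.6, 168.6]
tool_rot: [-3.139, -0.001, 2.11]
force: [0.4, 0.4, -1.0]
width: 59.9
gripper_force: 0.0
```

Call:
{"fn": "arm_command", "kwargs": {"series": [70, 0, 0, 0, 7, 70, 0, 0, 0, 14, 70, 0, 0, 0, 20, 70, 0, 0, 0, 20, 70, 0, 0, 0, 20]}}

```text
clock: 23.52
eef_pos: [481.7, -81.5, 168.9]
tool_rot: [-3.139, -0.0, 1.77]
force: [0.3, 0.3, -0.5]
width: 59.3
gripper_force: 0.0
```

```bash
python3 -c "
from h import *
to(482.1,-81.7,26.2,101)"
```

```text
tool dxyz cm [-0.03  0.04 14.27] roll 0.4 at [481.7 -81.5 168.9] yaw 101.4
```

Call:
{"fn": "arm_command", "kwargs": {"series": [70, 0, 0, 3, 0.3, 70, 0, 0, 6, 0.3, 70, 0, 0, 9, 0.3, 70, 0, 0, 11, 0.3, 70, 0, 0, 11, 0.3]}}

```text
clock: 23.93
eef_pos: [479.4, -81.1, 56.2]
tool_rot: [-3.135, -0.003, 1.764]
force: [0.2, -0.1, -0.2]
width: 59.3
gripper_force: 0.0
```

Call:
{"fn": "arm_command", "kwargs": {"series": [60, 0, 0, 1.5, 0, 60, 0, 0, 3.25, 0, 60, 0, 0, 3.25, 0, 60, 0, 0, 3.25, 0, 60, 0, 0, 3.25, 0]}}

```text
clock: 24.35
eef_pos: [482.9, -81.9, 28.4]
tool_rot: [3.14, 0.0, 1.762]
force: [0.5, 1.1, 0.6]
width: 51.4
gripper_force: 0.0
```

```bash
python3 -c "
from h import *
to(482.1,-81.7,26.2,101)"
```

```text
tool dxyz cm [ 0.03 -0.07  0.22] roll -0.0 at [482.9 -81.9  28.4] yaw 101.0
```

Call:
{"fn": "arm_command", "kwargs": {"series": [45, 0, -0.04, 0.1, 0, 30, 0, -0.04, 0.1, 0, 20, 0, -0.04, 0.1, 0, 20, 0, -0.04, 0.1, 0, 20, 0, -0.04, 0.1, 0]}}

```text
clock: 24.77
eef_pos: [481.9, -81.9, 27.5]
tool_rot: [3.141, 0.0, 1.761]
force: [-1.3, 0.1, 7.0]
width: 28.3
gripper_force: 58.5
```

Call:
{"fn": "arm_command", "kwargs": {"series": [20, 0, 0, 0, 0, 20, 0, 0, 0, 0, 20, 0, 0, 0, 0, 20, 0, 0, 0, 0, 20, 0, 0, 0, 0]}}

```text
clock: 25.18
eef_pos: [481.9, -81.9, 27.5]
tool_rot: [3.141, 0.0, 1.761]
force: [-1.4, -0.3, 8.4]
width: 28.3
gripper_force: 58.5
```

Call:
{"fn": "arm_command", "kwargs": {"series": [20, -0.05, 0, 0, 0, 20, -0.1, 0, 0, 0, 20, -0.15, 0, 0, 0, 20, -0.2, 0, 0, 0, 20, -0.2, 0, 0, 0]}}

```text
clock: 25.6
eef_pos: [482.1, -83.1, 27.5]
tool_rot: [3.141, -0.001, 1.762]
force: [-1.4, 0.8, 7.3]
width: 28.3
gripper_force: 58.5
```

Call:
{"fn": "arm_command", "kwargs": {"series": [20, -0.05, 0, 0, 0, 20, -0.1, 0, 0, 0, 20, -0.15, 0, 0, 0, 20, -0.2, 0, 0, 0, 20, -0.2, 0, 0, 0]}}

```text
clock: 26.02
eef_pos: [482.5, -84.9, 27.5]
tool_rot: [3.141, -0.001, 1.762]
force: [-1.4, 2.4, 8.3]
width: 28.3
gripper_force: 58.5
```

Call:
{"fn": "arm_command", "kwargs": {"series": [20, -0.05, 0, 0, 0, 20, -0.1, 0, 0, 0, 20, -0.15, 0, 0, 0, 20, -0.15, 0, 0, 0, 20, -0.15, 0, 0, 0]}}

```text
clock: 26.43
eef_pos: [482.5, -85.2, 27.5]
tool_rot: [-3.141, -0.003, 1.763]
force: [-1.6, 3.2, 9.2]
width: 28.6
gripper_force: 58.6
```

Call:
{"fn": "arm_command", "kwargs": {"series": [20, -0.1, 0, 0, 0, 20, -0.2, 0, 0, 0, 20, -0.3, 0, 0, 0, 20, -0.3, 0, 0, 0, 20, -0.3, 0, 0, 0]}}

```text
clock: 26.85
eef_pos: [482.5, -85.2, 27.5]
tool_rot: [-3.14, -0.007, 1.765]
force: [-2.1, 9.6, 11.0]
width: 28.3
gripper_force: 58.8
```

Call:
{"fn": "arm_command", "kwargs": {"series": [20, -0.1, 0, 0, 0, 20, -0.15, 0, 0, 0, 20, -0.15, 0, 0, 0, 20, -0.15, 0, 0, 0, 20, -0.15, 0, 0, 0]}}

```text
clock: 27.27
eef_pos: [482.5, -85.2, 27.4]
tool_rot: [-3.14, -0.009, 1.766]
force: [-3.3, 13.4, 12.1]
width: 28.4
gripper_force: 58.9
```

Call:
{"fn": "arm_command", "kwargs": {"series": [20, 0.2, 0, 0, 0, 20, 0.4, 0, 0, 0, 20, 0.6, 0, 0, 0, 20, 0.8, 0, 0, 0, 20, 0.8, 0, 0, 0]}}

```text
clock: 27.68
eef_pos: [482.3, -84.1, 27.5]
tool_rot: [3.141, 0.001, 1.761]
force: [-0.8, -0.8, 6.4]
width: 28.4
gripper_force: 58.6
```

Call:
{"fn": "arm_command", "kwargs": {"series": [20, 0.1, 0, 0, 0, 20, 0.2, 0, 0, 0, 20, 0.2, 0, 0, 0, 20, 0.2, 0, 0, 0, 20, 0.2, 0, 0, 0]}}

```text
clock: 28.1
eef_pos: [482.0, -82.6, 27.5]
tool_rot: [3.141, 0.001, 1.761]
force: [-2.3, -1.1, 6.3]
width: 28.3
gripper_force: 58.6
```

Call:
{"fn": "arm_command", "kwargs": {"series": [20, 0.1, 0, 0, 0, 20, 0.2, 0, 0, 0, 20, 0.2, 0, 0, 0, 20, 0.2, 0, 0, 0, 20, 0.2, 0, 0, 0]}}

```text
clock: 28.52
eef_pos: [481.9, -81.9, 27.5]
tool_rot: [3.14, 0.003, 1.76]
force: [-0.8, -3.6, 5.7]
width: 28.0
gripper_force: 58.7
```

Call:
{"fn": "arm_command", "kwargs": {"series": [20, 0.1, 0, 0, 0, 20, 0.2, 0, 0, 0, 20, 0.3, 0, 0, 0, 20, 0.3, 0, 0, 0, 20, 0.3, 0, 0, 0]}}

```text
clock: 28.93
eef_pos: [482.0, -81.8, 27.6]
tool_rot: [3.139, 0.007, 1.758]
force: [-0.9, -11.3, 3.9]
width: 28.8
gripper_force: 58.9
```

Call:
{"fn": "arm_command", "kwargs": {"series": [20, 0.05, 0, 0, 0, 20, 0.1, 0, 0, 0, 20, 0.1, 0, 0, 0, 20, 0.1, 0, 0, 0, 20, 0.1, 0, 0, 0]}}

```text
clock: 29.35
eef_pos: [482.0, -81.8, 27.6]
tool_rot: [3.139, 0.008, 1.758]
force: [-1.0, -12.0, 3.3]
width: 28.5
gripper_force: 58.9
```

Call:
{"fn": "arm_command", "kwargs": {"series": [20, -0.2, 0, 0, 0, 20, -0.5, 0, 0, 0, 20, -0.5, 0, 0, 0, 50, -0.5, 0, 0, 0, 70, -0.5, 0, 0, 0]}}

```text
clock: 29.77
eef_pos: [482.0, -80.7, 26.8]
tool_rot: [3.141, 0.0, 1.761]
force: [-0.3, -0.6, 0.2]
width: 51.8
gripper_force: 0.0
```

Call:
{"fn": "arm_command", "kwargs": {"series": [70, 0, 0, 0, 0, 70, 0, 0, 0, 0, 70, 0, 0, -2, 0, 70, 0, 0, -5, 0, 70, 0, 0, -8, 0]}}

```text
clock: 30.18
eef_pos: [480.7, -80.5, 106.5]
tool_rot: [-3.139, -0.001, 1.761]
force: [1.1, 0.4, -0.8]
width: 59.9
gripper_force: 0.0
```

Call:
{"fn": "arm_command", "kwargs": {"series": [70, 0, 0, -3, 0, 70, 0, 0, -6, 0, 70, 0, 0, -8, 0, 70, 0, 0, -8, 0, 70, 0, 0, -8, 0]}}

```text
clock: 30.6
eef_pos: [482.4, -80.4, 187.1]
tool_rot: [3.139, 0.0, 1.762]
force: [0.2, -0.0, 0.1]
width: 59.8
gripper_force: 0.0
```

Run:
```python
from m import *
th=np.radians(11.05);uy=np.array([-np.sin(th),np.cos(th)]);ux=np.array([np.cos(th),np.sin(th)])
im,d,m=cam("wrist"); 
hsv=cv2.cvtColor(im,cv2.COLOR_RGB2HSV);h,s,v=[hsv[...,i].astype(int) for i in range(3)]
uv=comp((h>105)&(h<125)&(s>140)&(v>40),(100,0,460,420));P=pts(d,m,uv)
x=P[:,:2]@ux-457.6;y=P[:,:2]@uy+33.4;k=(abs(x)<40)&(abs(y+80)<20)
for lo,hi in((5,50),(60,88),(89,98)):
    a=k&(P[:,2]>lo)&(P[:,2]<=hi); print(lo,a.sum(), (x[a].min().round(1),x[a].max().round(1),y[a].min().round(1),y[a].max().round(1),np.median(P[a,2]).round(1)) if a.sum() else "")
im,d,m=cam("top");o=np.load("top0.npz")
hs=[cv2.cvtColor(i,cv2.COLOR_RGB2HSV).astype(int) for i in(o["im"],im)]
for n,f,r in(("red",lambda q:((q[...,0]<8)|(q[...,0]>172))&(q[...,1]>150)&(q[...,2]>60),(350,178,375,200)),("yel",lambda q:(q[...,0]>18)&(q[...,0]<32)&(q[...,1]>140)&(q[...,2]>60),(350,212,375,232))):
    print(n,[comp(f(q),r).mean(0).round(1) for q in hs])
print(monitor.read_state())
```

```text
5 10 (np.float64(-15.6), np.float64(17.3), np.float64(-78.6), np.float64(-78.4), np.float64(46.7))
60 108 (np.float64(-17.0), np.float64(18.1), np.float64(-84.4), np.float64(-75.2), np.float64(63.2))
89 685 (np.float64(-11.0), np.float64(12.0), np.float64(-87.1), np.float64(-75.3), np.float64(95.0))
red [array([362.4, 189.6]), array([362.4, 189.5])]
yel [array([366.5, 226.7]), array([366.5, 226.7])]
{'clock': 30.7, 'qpos': array([-0.17614756,  0.4961952 ,  0.40857057,  2.01695339, -0.30265216,
        0.68808561,  0.61558414]), 'qd': array([ 0.00644578,  0.01773144, -0.0031235 ,  0.0052012 ,  0.00074983,
        0.00188694,  0.00016332]), 'tau': array([-6.54501817e-02, -4.26107204e+01,  4.63417992e+00, -1.43240404e+01,
        1.15554559e-02, -2.18280090e-02, -1.39660788e-04]), 'eef_pos': array([480.96485108, -80.30732964, 185.42519335]), 'tool_rot': array([-3.13997234e+00, -7.92212999e-04,  1.76172684e+00]), 'force': array([0.25514035, 0.04847767, 0.13865406]), 'torque': array([ 0.00282457, -0.04824425, -0.05346086]), 'gripper_force': 0.0, 'width': 59.83886541983293}
```

```bash
python3 -c "
from h import *
print(workorder.finish_job())"
```

```text
the job is handed in; nothing more can be done
None
```

The float felt about 9.4 mm, so I stood the blue 6 mm spacer astride the shaft (about 3.4 mm to spare), pulled and pushed the knob to its stops again, let go and handed in at about 31 s; no verdict came back, and I viewed 11 pictures against the limit of 10.

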